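Load the bead gauge and show it to the inspection camera

ROBOT

A 6-joint arm with a two-finger parallel gripper is mounted at the origin on the work surface. World frame = base frame: x ahead of the robot, y to its left, z up, the work surface at z = 0. Lengths are in m, angles in rad, forces in N, time in s.
With the tool pointing down it reaches from about 0.3 to 0.85 m from the base axis. Payload 4.2 kg.
Tool frame: the origin (TCP) lies on the centre line of the jaws, within the pads' length; the fingertips stand 14 mm ahead of it and the grasp point (between the pads) lies 5 mm behind it (bot.tip_reach is the distance from the TCP to the fingertips, in m); z points along the fingers, y is the line along which they close (so a half turn about z gives the same grasp; the last joint's range is limited). The gripper opens to 91 mm and grips with 3 to 60 N. Pads are 32 mm wide; open, the fingers measure 118 mm over their backs; the gripper's body (76 mm by 178 mm) begins 60 mm behind the grasp point.
Start: joints at [-1.334, 0.32, 1.565, -0, 1.257, -0.02], TCP at [0.146, -0.556, 0.199] pointing down, gripper open.
Joint ranges: [-3.11, 3.11], [-0.84, 2.01], [0.21, 2.61], [-1.34, 4.49], [0.05, 2.63], [-2.56, 2.56]. Speed limits (rad/s): [2.57, 2.57, 3.14, 3.14, 3.14, 3.14].

INTERFACE

Orientations are given as [roll, pitch, yaw] about the fixed x, y, z axes, in that order (R = Rz(yaw) Ry(pitch) Rx(roll)).
In Python, from cell import monitor, vision, hand_in, bot gives the robot as it stands.
- The arm moves only by the tool move_arm, never from a script. Its argument "plan" is a list of rows, each an object with "fingers": the opening, from 0 (shut) to 1 (fully open); "travel": the shift along the tool's x, y, z normalised to -1 to 1, where 1 is 12 cm, a list of three; "twist": the turn about the tool's z normalised to -1 to 1, where 1 is 180 degrees. A call has 1 to 12 rows; each row is the pose to reach, as a shift and turn from the pose commanded when the call began, along the tool's axes at that moment, turning the shorter way round; what a row does not reach only later rows make up. A row lasts 1/10 s, in which the tool goes at most 50 mm and 8.59 degrees, less where a joint would pass 70% of its speed; a pose out of reach is approached as far as the arm can. A call with a number of a shift or a turn outside -1 to 1 is refused whole. A call with a gripper value outside its range is refused whole. The fingers move at their own pace and stop on an object; "squeeze" is the grip in N (left out, the last holds). Time passes only in rows, so rows that repeat a pose let the fingers close. It gives the time, the measured TCP pose, the force, the opening and the grip force at its end, in the units of the state.
- monitor.state(): the state, without advancing time (a new reading comes with each control period).
- vision.get_image(name): name is "side" or "top" or "wrist"; returns (picture, depth): 400x640x3 uint8, red, green, blue; 400x640 float32, m along the optical axis (not along the pixel's ray), 0 where there is no reading.
- vision.get_calibration(name): a dict with "intrinsics" (3x3 intrinsics, pixels), "R" (3x3) and "t" (3): a world point X has camera coordinates R X + t; the wrist camera has in their place "T_tool_cam" (4x4, takes a point from camera to tool coordinates, whose origin is the TCP and whose axes are the flange's). Camera axes: x right, y down, z forward; pixel columns grow to the right and rows downward; lengths in m; the calibration is good to about 2 mm. A picture is of the moment at which its call begins: read the wrist's pose just before it. get_calibration takes no time and is no camera call.
- hand_in(): hands the job in; it is judged then, once.
The state is a dict: "t": time; "joint_pos": joint angles; "joint_velocities": joint speeds; "effort": joint torques, N m; "ee_pos": TCP position; "eef_rot": TCP orientation; "ft_force": force on the tool from outside, world axes, zero at the start; "wrist_torque": the same for the moment, N m; "opening": finger opening in m; "grasp_force": force on a finger pad.
Only numpy, scipy, OpenCV 4.12 (cv2) and the standard library are available. Lean on these libraries where they do the work, as an engineer would, in place of code of your own. Each camera call takes 0.05 s, during which the arm holds its last target. There are 200 camera calls.

TASK

With the cherry-wood gauge still gripped in its spring clip, drop the large bead into its large pocket and the small bead into its small pocket, so that both stand fully home. Then draw the gauge up out of the clip and hold it in the air in front of the inspection camera: pockets up and level, its middle 13 cm straight out from the lens at the height of the lens, its long side square to the line of sight (either way round), both beads still home. Finish while holding it there, do not put it down or let go, and leave the other things on the cart where they are.

Things in the scene. Friction and masses are not known exactly. Their poses are not given: they have to be found in the camera images.
- gauge_center (a point): Centre (half-way up) of the loose cherry-wood gauge, a block 130 mm long (its x), 36 mm wide (its y), 34 mm high (its z up), 110 g or so. At the start it stands on the 6 mm foot plate of the clip, so its top is 40 mm above the cart. The middle 50 mm of its length is plain and free on both sides to be gripped across the width.
- pocket_large (a point): Centre of the mouth of the large pocket in the gauge's top face, 38 mm from the middle towards gauge +x: round, 23.5 mm wide, 10 mm deep, flat floor. Axes as the gauge.
- pocket_small (a point): Centre of the mouth of the small pocket in the gauge's top face, 38 mm from the middle towards gauge -x: round, 17.5 mm wide, 10 mm deep, flat floor. Axes as the gauge.
- bead_large_center (a point): Centre of the loose large bead, a dark grey stone barrel 21 mm across and 22 mm high, standing on its flat end on the cart (z up); fully home it stands 12 mm out of its pocket. About 34 g.
- bead_small_center (a point): Centre of the loose small bead, same stone and shape, 15 mm across and 20 mm high, standing on its flat end on the cart (z up); fully home it stands 10 mm out of its pocket. About 16 g.
- clip: Chrome spring clip fixed to the cart, on the left, at any yaw; origin under the middle of the gauge at cart level, x along the gauge. Foot plate 190 x 34 x 6 mm; jaws 26 mm wide and up to 34 mm above the cart press on the gauge's two end faces (fixed one at -x, sprung one at +x) with about 3 N. The gauge comes out straight up; nothing locks it.
- lens (a point): Centre of the front glass of the inspection camera, 160 mm above the cart. The camera stands fixed at the far side on a post and looks level towards its own -x (roughly towards the robot).
- focus (a point): Point in the air 130 mm straight out from the lens (along camera -x), 160 mm above the cart, where the gauge centre belongs; axes as the camera: the gauge's long side goes along this y. A 24 mm aluminium disc on the stand's 30 mm wide, 6 mm high foot bar lies plumb below it.
- saucer: Bystander, to be left alone: blue ceramic saucer, 110 mm across, 18 mm high, on the near right; origin at the middle of its underside.
- pliers: Bystander, to be left alone: nickel flat-nose pliers lying flat, 130 mm long, 50 mm wide, 11 mm high, at the far left; origin on the cart at its pivot.
- tassel_cap: Bystander, to be left alone: small black lacquered bell-shaped cap, 27 mm across, 33 mm high, standing in the middle of the cart; origin at the middle of its underside.
- bead_box: Bystander, to be left alone: clear acrylic box with a shut snap lid, full of small beads, 82 x 122 x 34 mm, on the right; origin at the middle of its underside.
- leader_bead: Bystander, to be left alone: slim turned dark wooden leader piece, 20 mm across, 43 mm high, standing in the middle of the cart; origin at the middle of its underside.
- oil_jar: Bystander, to be left alone: amber glass jar with black cap, 52 mm across, 60 mm high, on the near left; origin at the middle of its underside.
- screwdriver: Bystander, to be left alone: wooden-handled screwdriver lying flat, 150 mm long, at the far left; origin at the middle of its underside.
Things that resemble listed ones, but are neither listed nor needed, are in the scene too. Leave any blue, pink or turquoise look-alike of the part that bears gauge_center alone.

How it is judged:
On the way:
1. both beads stand fully home in their own pockets and are let go, while the gauge is still in the clip (x of bead_large_center in the frame of pocket_large between -0.004 and 0.004 m and y of bead_large_center in the frame of pocket_large between -0.004 and 0.004 m and z of bead_large_center in the frame of pocket_large between -0.002 and 0.004 m and x of bead_small_center in the frame of pocket_small between -0.004 and 0.004 m and y of bead_small_center in the frame of pocket_small between -0.004 and 0.004 m and z of bead_small_center in the frame of pocket_small between -0.003 and 0.003 m and contact force between each of bead_large, bead_small and the fingers below 0.05 N and distance of gauge_center from where it was at the start of the episode below 0.008 m), for 0.2 s.
At the end, for the whole second after the job is handed in: The gripper holds the gauge still, clear of clip and stand, its centre within 25 mm of the focus, level within 8 degrees, pockets up, long side square to the line of sight within 9 degrees; each bead in its own pocket, within 4 mm of its axis and 3 mm of full depth (x of bead_large_center in the frame of pocket_large between -0.004 and 0.004 m and y of bead_large_center in the frame of pocket_large between -0.004 and 0.004 m and z of bead_large_center in the frame of pocket_large between -0.002 and 0.004 m and x of bead_small_center in the frame of pocket_small between -0.004 and 0.004 m and y of bead_small_center in the frame of pocket_small between -0.004 and 0.004 m and z of bead_small_center in the frame of pocket_small between -0.003 and 0.003 m and distance between gauge_center and focus below 0.025 m and angle between gauge_center's own z axis and vertical below 0.14 rad and angle between the y axis of gauge_center and the x axis of focus, either way round below 0.17 rad and contact force between gauge and the fingers above 0.5 N and contact force between gauge and camera_stand below 0.05 N and contact force between gauge and clip below 0.05 N and linear speed of gauge below 0.03 m/s); the arm keeps its last pose, push and grip.
It fails at once if a bystander was shifted by more than 30 mm (distance of any of saucer, pliers, tassel_cap, bead_box, leader_bead, oil_jar, screwdriver from where it was at the start of the episode above 0.03 m).
It also fails if it takes over 72 s, if anything falls off the work surface, if the arm or the gripper's body presses on something with over 40 N, if the wrist force passes 120 N, or if a joint passes its speed limit or range.

## Working session

There is one attempt and no reset: what is moved stays moved. The work goes in short steps, Python scripts to look and compute and a tool call to move; the robot and the scene stay as the last step left them, time stands still between calls to the robot, and variables do not carry over. Pictures are saved under pics/ and viewed, at most 10 in all, crops included, and the job is handed in when it is done.

Besides the shell and the picture viewer there is one more tool, called after "Request:" as name(argument=value, ...), one argument or row to a line, values as JSON. move_arm: Moves the arm, as the interface text tells. Its arguments: {"type":"object","properties":{"plan":{"type":"array","items":{"type":"object","properties":{"fingers":{"type":"number"},"travel":{"type":"array","items":{"type":"number","minimum":-1,"maximum":1}},"twist":{"type":"number","minimum":-1,"maximum":1}}}},"squeeze":{"type":"number"}},"required":["plan"]}

```bash
mkdir -p pics; ls; python3 - <<'E'
from cell import monitor, vision, bot
import cv2,numpy as np
s=monitor.state();print(s['t'],s['ee_pos'],s['eef_rot'],s['opening'],bot.tip_reach)
for n in('top','side'):
    p,d=vision.get_image(n);np.savez(f'{n}0.npz',p=p,d=d);cv2.imwrite(f'pics/{n}0.png',p[:,:,::-1])
    c=vision.get_calibration(n);print(n,c)
print(vision.get_calibration('wrist'))
E
```

```text
pics
0.0 [ 0.14592521 -0.55561531  0.19839782] [-3.13978694e+00 -3.40878906e-05  2.56816146e-01] 0.09106391485767713 0.014
top {'intrinsics': array([[514.4151641 ,   0.        , 319.05648094],
       [  0.        , 514.4151641 , 204.78926272],
       [  0.        ,   0.        ,   1.        ]]), 'R': array([[ 0.02630875, -0.99945555,  0.01991114],
       [-0.9913261 , -0.02865003, -0.12826431],
       [ 0.12876494, -0.01636396, -0.99154012]]), 't': array([-0.03244601,  0.54931163,  1.88279024])}
side {'intrinsics': array([[370.02631979,   0.        , 321.17666753],
       [  0.        , 370.02631979, 197.02443516],
       [  0.        ,   0.        ,   1.        ]]), 'R': array([[-0.96667765, -0.25507052, -0.0217568 ],
       [-0.11181659,  0.4971593 , -0.86042413],
       [ 0.23028542, -0.82932   , -0.5091139 ]]), 't': array([0.5179713 , 0.15163509, 0.97049581])}
{'intrinsics': array([[277.09921944,   0.        , 321.48074308],
       [  0.        , 277.09921944, 195.20906868],
       [  0.        ,   0.        ,   1.        ]]), 'T_tool_cam': array([[-1.07807308e-04, -9.71415531e-01, -2.37385455e-01,
         6.59549193e-02],
       [ 9.99999979e-01, -6.28794393e-05, -1.96832791e-04,
         6.36389147e-04],
       [ 1.76279766e-04, -2.37385471e-01,  9.71415517e-01,
        -1.84193769e-01],
       [ 0.00000000e+00,  0.00000000e+00,  0.00000000e+00,
         1.00000000e+00]])}
```

View pics/top0.png

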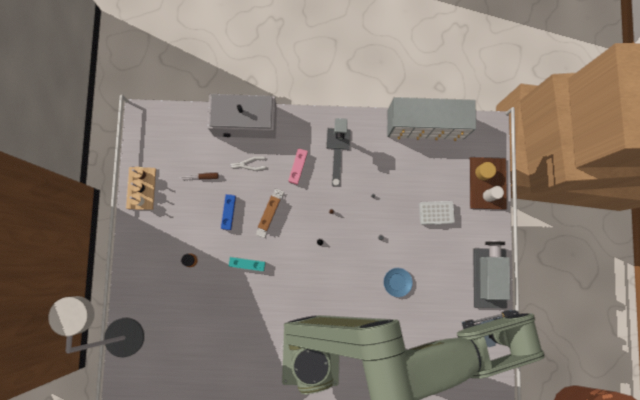

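View pics/side0.png

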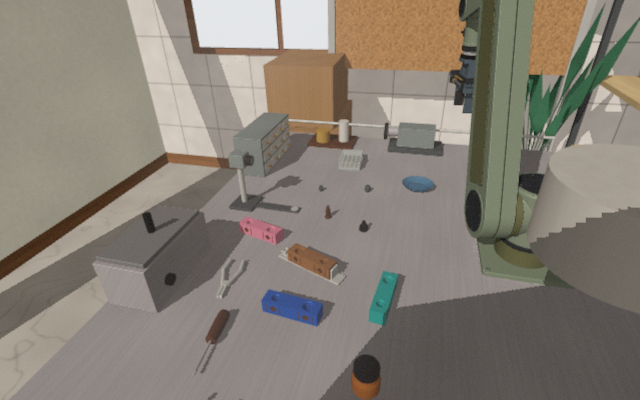

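The top view shows the cherry gauge in the clip at (270,213), with blue (228,212), pink (298,166) and teal (247,265) look-alikes. There are four small dark things: (320,242), (332,211), (373,195) and (380,237). I'll measure these and check them in an enlarged crop.

```bash
cat > h.py <<'E'
import numpy as np,cv2
from cell import monitor,vision,bot
from scipy.spatial.transform import Rotation as Ro
def cam(n,s=None):
    c=vision.get_calibration(n);K=c['intrinsics']
    if 'R' in c: return K,c['R'].T,-c['R'].T@c['t']
    T=c['T_tool_cam'];R=Ro.from_euler('xyz',s['eef_rot']).as_matrix()
    return K,R@T[:3,:3],R@T[:3,3]+s['ee_pos']
def ray(C,uv,z):
    K,R,o=C;uv=np.atleast_2d(np.asarray(uv,float));v=np.c_[uv,np.ones(len(uv))]@np.linalg.inv(K).T@R.T
    return o+v*((z-o[2])/v[:,2])[:,None]
def proj(C,X):
    K,R,o=C;c=(np.atleast_2d(X)-o)@R;p=c@K.T;return p[:,:2]/p[:,2:]
def blobs(m,amin=5):
    n,l,st,ce=cv2.connectedComponentsWithStats(m.astype(np.uint8))
    return [(st[i,4],ce[i],l==i) for i in range(1,n) if st[i,4]>=amin]
E
python3 - <<'E'
from h import *
z=np.load('top0.npz');p=z['p'];C=cam('top')
hsv=cv2.cvtColor(p,cv2.COLOR_RGB2HSV)
m=(hsv[...,2]<90);m[:185]=0;m[255:]=0;m[:,:300]=0;m[:,420:]=0
for a,c,l in blobs(m,3):print('dark',a,c.round(1),ray(C,c,.011).round(3))
m=(hsv[...,1]>110)&((hsv[...,0]<18))&(hsv[...,2]>60);m[:185]=0;m[245:]=0;m[:,:245]=0;m[:,295:]=0
for a,c,l in blobs(m,50):
    r=cv2.minAreaRect(np.argwhere(l)[:,::-1].astype(np.float32));b=cv2.boxPoints(r);print('g',a,c,r,ray(C,[r[0]],.04).round(4),ray(C,b,.04).round(3).tolist())
print('disc',ray(C,[336,182],.006))
Z=np.load('side0.npz')['p']
a=cv2.resize(p[120:260,240:400],(800,700),interpolation=3)[:600]
b=cv2.resize(p[180:260,250:400],(750,400),interpolation=3)
cv2.imwrite('pics/c1.png',a[:,:,::-1])
E
```

```text
dark 7 [373.  195.7] [[ 0.594 -0.221  0.011]]
dark 12 [331.5 211.5] [[ 0.529 -0.065  0.011]]
dark 12 [380.8 237.7] [[ 0.435 -0.253  0.011]]
dark 36 [319.9 241.9] [[ 0.413 -0.025  0.011]]
g 311 [268.62700965 212.89067524] ((268.6120910644531, 212.90518188476562), (9.191450119018555, 33.4831428527832), 23.198591232299805) [[0.5137 0.1689 0.04  ]] [[0.462, 0.207, 0.04], [0.578, 0.163, 0.04], [0.566, 0.131, 0.04], [0.45, 0.175, 0.04]]
disc [[ 0.64328904 -0.08003578  0.006     ]]
```

View pics/c1.png

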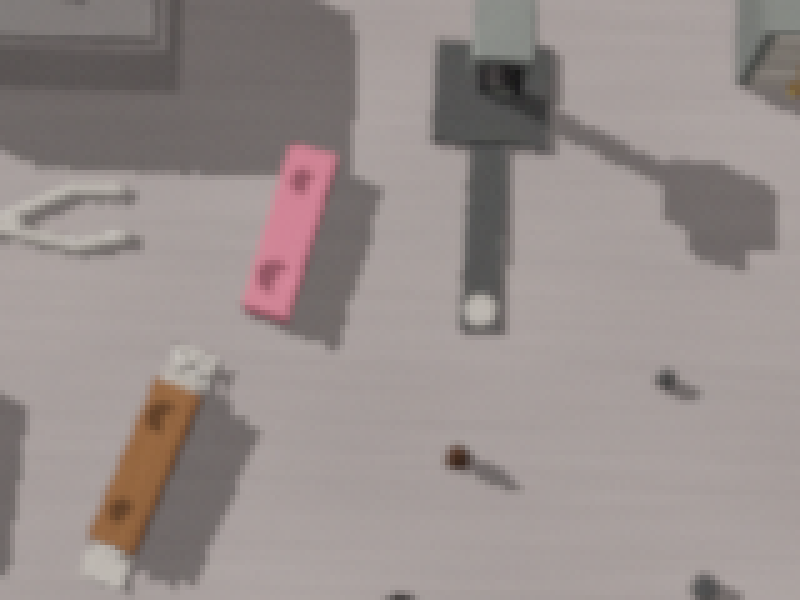

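The crop confirms it. The grey pieces at top-view (373,195) (small bead) and (380,237) (large bead) are the two beads. The brown (332,211) is the leader piece and the black (320,242) is the bell cap. The only cherry gauge is the one in the chrome clip, at yaw about -21° or 159°. Next I plan the approach.

```bash
cat >> h.py <<'E'
def plan(xyz,yaw,s=None,calls=4):
    s=s or monitor.state();p=np.array(s['ee_pos']);y=s['eef_rot'][2]
    for i in range(calls):
        R=Ro.from_euler('xyz',[np.pi,0,y]).as_matrix()
        d=R.T@(np.array(xyz)-p)/.12;k=max(1,abs(d).max());d=np.round(d/k,4)
        dy=(yaw-y+np.pi)%(2*np.pi)-np.pi;tw=np.round(np.clip(-dy/np.pi,-.55,.55),4)
        print('travel',d.tolist(),'twist',tw,'rows',int(np.ceil(max(abs(d).max()*.12/.05,abs(tw)*180/8.59)))+1)
        p=p+R@d*.12;y-=tw*np.pi
        if k==1 and abs(dy)<1.73:break
E
python3 -c "
from h import *
plan([.47,-.245,.14],2.775)"
```

```text
travel [1.0, -0.5561, 0.1491] twist -0.55 rows 13
travel [0.3655, 1.0, 0.1387] twist -0.2516 rows 7
travel [-0.4707, 1.0, 0.144] twist 0.0 rows 4
travel [-0.182, 0.3866, 0.0557] twist 0.0 rows 2
```

Request:
move_arm(
  plan=[
    {"travel": [1, -0.556, 0.15], "twist": -0.55, "fingers": 1},
    {"travel": [1, -0.556, 0.15], "twist": -0.55, "fingers": 1},
    {"travel": [1, -0.556, 0.15], "twist": -0.55, "fingers": 1},
    {"travel": [1, -0.556, 0.15], "twist": -0.55, "fingers": 1},
    {"travel": [1, -0.556, 0.15], "twist": -0.55, "fingers": 1},
    {"travel": [1, -0.556, 0.15], "twist": -0.55, "fingers": 1},
    {"travel": [1, -0.556, 0.15], "twist": -0.55, "fingers": 1},
    {"travel": [1, -0.556, 0.15], "twist": -0.55, "fingers": 1},
    {"travel": [1, -0.556, 0.15], "twist": -0.55, "fingers": 1},
    {"travel": [1, -0.556, 0.15], "twist": -0.55, "fingers": 1},
    {"travel": [1, -0.556, 0.15], "twist": -0.55, "fingers": 1},
    {"travel": [1, -0.556, 0.15], "twist": -0.55, "fingers": 1},
  ],
)

```text
t: 1.3
ee_pos: [0.245, -0.4608, 0.1808]
eef_rot: [-3.142, -0.001, 1.989]
ft_force: [0.3, 0.6, -0.3]
opening: 0.0909
grasp_force: 0.0
```

Request:
move_arm(
  plan=[
    {"travel": [0.36, 1, 0.14], "twist": -0.25, "fingers": 1},
    {"travel": [0.36, 1, 0.14], "twist": -0.25, "fingers": 1},
    {"travel": [0.36, 1, 0.14], "twist": -0.25, "fingers": 1},
    {"travel": [0.36, 1, 0.14], "twist": -0.25, "fingers": 1},
    {"travel": [0.36, 1, 0.14], "twist": -0.25, "fingers": 1},
    {"travel": [0.36, 1, 0.14], "twist": -0.25, "fingers": 1},
    {"travel": [0.36, 1, 0.14], "twist": -0.25, "fingers": 1},
  ],
)

```text
t: 2.0
ee_pos: [0.3376, -0.373, 0.1641]
eef_rot: [3.141, -0.001, 2.77]
ft_force: [0.1, -0.2, -0.2]
opening: 0.0911
grasp_force: 0.0
```

Request:
move_arm(
  plan=[
    {"travel": [-0.47, 1, 0.14], "twist": 0, "fingers": 1},
    {"travel": [-0.47, 1, 0.14], "twist": 0, "fingers": 1},
    {"travel": [-0.47, 1, 0.14], "twist": 0, "fingers": 1},
    {"travel": [-0.47, 1, 0.14], "twist": 0, "fingers": 1},
    {"travel": [-0.47, 1, 0.14], "twist": 0, "fingers": 1},
    {"travel": [-0.47, 1, 0.14], "twist": 0, "fingers": 1},
  ],
)

```text
t: 2.6
ee_pos: [0.4331, -0.2826, 0.1477]
eef_rot: [-3.141, -0.0, 2.769]
ft_force: [0.4, -0.1, 1.0]
opening: 0.0913
grasp_force: 0.0
```

```bash
python3 - <<'E'
from h import *
s=monitor.state();p,d=vision.get_image('wrist');np.savez('w1.npz',p=p,d=d)
print(s['t'],np.round(s['ee_pos'],4),np.round(s['eef_rot'],4))
C=cam('wrist',s)
for X in([.594,-.221,.011],[.435,-.253,.011],[.529,-.065,.011]):print(proj(C,X))
cv2.imwrite('pics/w1.png',p[:,:,::-1])
E
```

```text
2.6 [ 0.4331 -0.2826  0.1477] [-3.1411e+00 -3.0000e-04  2.7689e+00]
[[411.87701302 281.9452434 ]]
[[346.27214419 177.8708166 ]]
[[521.63626531 193.64978066]]
```

View pics/w1.png

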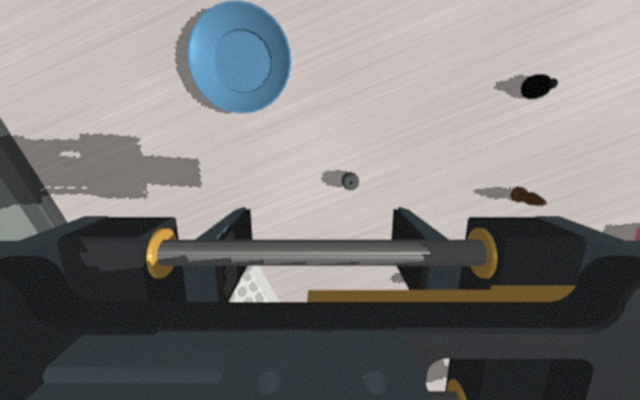

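The wrist view shows the large bead at (349,181) between the fingertips (245,210) and (395,210), with the saucer at (240,57), the bell cap at (536,86) and the leader piece at (528,197). I'll measure the bead precisely and plan the descent.

```bash
cat >> h.py <<'E'
def bead(p,C,guess,h,r=20,thr=105):
    u,v=proj(C,guess)[0].round().astype(int);x0,y0=u-r,v-r
    g=p[y0:y0+2*r,x0:x0+2*r].max(2)
    b=[k for k in blobs(g<thr,25)]
    b=min(b,key=lambda k:np.hypot(*(k[1]-r)));c=b[1]+[x0,y0]
    X=ray(C,c,h/2)[0];print('bead area',b[0],'px',c.round(1),'->',X.round(4));return X
E
python3 - <<'E'
from h import *
z=np.load('w1.npz');p=z['p'];d=z['d'];s=monitor.state();C=cam('wrist',s)
for t in(85,95,105):X=bead(p,C,[.435,-.253,.011],.022,r=16,thr=t)
print(p[170:192:3,320:368:4].max(2));print(d[170:192:4,336:364:3].round(3))
print('tcp px',proj(C,s['ee_pos']))
plan([X[0],X[1],.06],2.775)
E
```

```text
bead area 74 px [345.9 177.9] -> [ 0.4348 -0.2536  0.011 ]
bead area 152 px [347.6 180. ] -> [ 0.438  -0.2526  0.011 ]
bead area 223 px [348.9 180.4] -> [ 0.4389 -0.2513  0.011 ]
[[211 203 181 182 148 159 183 203 202 204 206 204]
 [208 135 130 127 125 127 102  62  94 194 212 205]
 [206 127 125 127 125 124  47  71  88 114 208 208]
 [199 124 127 126 128 120  60  95  93 101 210 216]
 [205 164 130 126 127 119  69  95  69  95 201 204]
 [208 212 164 143 135 129  70  97  96  98 199 206]
 [215 212 212 203 210 208 169  89  92 168 207 203]
 [208 206 210 213 209 205 205 200 199 211 206 199]]
[[0.335 0.336 0.336 0.336 0.336 0.335 0.335 0.337 0.335 0.334]
 [0.337 0.335 0.336 0.324 0.318 0.318 0.32  0.336 0.336 0.339]
 [0.336 0.337 0.323 0.317 0.316 0.316 0.316 0.318 0.337 0.338]
 [0.34  0.34  0.319 0.316 0.317 0.317 0.318 0.318 0.339 0.339]
 [0.34  0.339 0.34  0.318 0.319 0.317 0.317 0.321 0.342 0.34 ]
 [0.341 0.342 0.34  0.341 0.342 0.321 0.342 0.34  0.341 0.342]]
tcp px [[322.70668546 225.163222  ]]
travel [0.0499, 0.2623, 0.7314] twist -0.0021 rows 3
```

Request:
move_arm(
  plan=[
    {"travel": [0.05, 0.26, 0.73], "twist": 0, "fingers": 1},
    {"travel": [0.05, 0.26, 0.73], "twist": 0, "fingers": 1},
    {"travel": [0.05, 0.26, 0.73], "twist": 0, "fingers": 1},
    {"travel": [0.05, 0.26, 0.73], "twist": 0, "fingers": 1},
    {"travel": [0.05, 0.26, 0.73], "twist": 0, "fingers": 1},
  ],
)

```text
t: 3.15
ee_pos: [0.4409, -0.2528, 0.0622]
eef_rot: [-3.14, 0.005, 2.769]
ft_force: [0.3, -0.4, 0.7]
opening: 0.0912
grasp_force: 0.0
```

```bash
python3 - <<'E'
from h import *
s=monitor.state();C=cam('wrist',s);p,d=vision.get_image('wrist')
print(s['ee_pos'],s['eef_rot'])
for t in(104,112):X=bead(p,C,[.439,-.2513,.011],.022,r=24,thr=t)
plan([X[0],X[1],.022],2.769)
E
```

```text
[ 0.44094015 -0.25275947  0.06223937] [-3.14043787  0.00462803  2.76898992]
bead area 411 px [323.3 202.2] -> [ 0.4388 -0.2512  0.011 ]
bead area 437 px [323.6 202.2] -> [ 0.439  -0.2509  0.011 ]
travel [0.0212, 0.0073, 0.3361] twist 0.0 rows 2
```

Request:
move_arm(
  plan=[
    {"travel": [0.02, 0.01, 0.33], "twist": 0, "fingers": 1},
    {"travel": [0.02, 0.01, 0.33], "twist": 0, "fingers": 1},
    {"travel": [0.02, 0.01, 0.33], "twist": 0, "fingers": 1},
    {"travel": [0.02, 0.01, 0.33], "twist": 0, "fingers": 0},
    {"travel": [0.02, 0.01, 0.33], "twist": 0, "fingers": 0},
    {"travel": [0.02, 0.01, 0.33], "twist": 0, "fingers": 0},
    {"travel": [0.02, 0.01, 0.33], "twist": 0, "fingers": 0},
    {"travel": [0.02, 0.01, 0.33], "twist": 0, "fingers": 0},
    {"travel": [0.02, 0.01, 0.33], "twist": 0, "fingers": 0},
    {"travel": [0.02, 0.01, 0.33], "twist": 0, "fingers": 0},
    {"travel": [0.02, 0.01, 0.33], "twist": 0, "fingers": 0},
    {"travel": [0.02, 0.01, 0.33], "twist": 0, "fingers": 0},
  ],
  squeeze=10,
)

```text
t: 4.4
ee_pos: [0.4377, -0.2488, 0.0204]
eef_rot: [-3.142, -0.0, 2.77]
ft_force: [0.4, -0.1, -0.1]
opening: 0.0225
grasp_force: 0.0
```

```bash
python3 - <<'E'
from h import *
s=monitor.state();print(s['t'],s['ee_pos'],s['eef_rot'],s['opening'],s['grasp_force'])
plan([s['ee_pos'][0],s['ee_pos'][1],.14],2.769)
C=cam('wrist',s);p,d=vision.get_image('wrist');cv2.imwrite('pics/w2.png',p[100:300,160:480,::-1])
print(proj(C,s['ee_pos'])); np.savez('w2.npz',p=p,d=d)
E
```

```text
4.4 [ 0.43770074 -0.24877443  0.0204032 ] [-3.14152971e+00 -5.47026203e-05  2.77006406e+00] 0.022545647744261505 0.0
travel [0.0, 0.0, -0.9966] twist 0.0003 rows 4
[[322.7069706  225.16480431]]
```

View pics/w2.png

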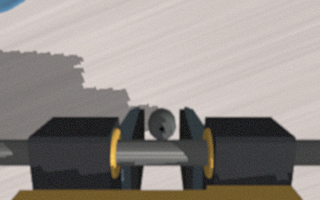

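The large bead sits between the pads at full-frame px (322,225), and the fingers are just short of it. I'll finish closing and lift.

Request:
move_arm(
  plan=[
    {"travel": [0, 0, 0], "twist": 0, "fingers": 0},
    {"travel": [0, 0, 0], "twist": 0, "fingers": 0},
    {"travel": [0, 0, 0], "twist": 0, "fingers": 0},
    {"travel": [0, 0, -1], "twist": 0, "fingers": 0},
    {"travel": [0, 0, -1], "twist": 0, "fingers": 0},
    {"travel": [0, 0, -1], "twist": 0, "fingers": 0},
    {"travel": [0, 0, -1], "twist": 0, "fingers": 0},
    {"travel": [0, 0, -1], "twist": 0, "fingers": 0},
  ],
  squeeze=10,
)

```text
t: 5.25
ee_pos: [0.4374, -0.2486, 0.1402]
eef_rot: [-3.142, -0.0, 2.77]
ft_force: [-0.7, 0.9, -0.7]
opening: 0.0001
grasp_force: 0.0
```

```bash
python3 - <<'E'
from h import *
s=monitor.state();print(s['t'],s['opening'],s['grasp_force'])
C=cam('wrist',s);p,d=vision.get_image('wrist');np.savez('w3.npz',p=p,d=d)
print(proj(C,s['ee_pos']));print(p[200:242:4,300:348:3].max(2));print(d[208:240:4,300:348:4].round(3))
yaw=2.769;c,sn=np.cos(yaw),np.sin(yaw)
plan([.514,.169,.14],yaw)
E
```

```text
5.25 0.00014306977388424424 0.0
[[322.70700801 225.16465915]]
[[215 214 208 206 202 202 201 201 210 207 206 200 201 196 198 198]
 [207 200 205 205 204 206 211 205 198 198 202 200 205 201 203 200]
 [204 209 208 166  88  79 165 168 169 117  77 150 197 202 200 203]
 [205 203 119  58  62  60  30 105  37  49  61  58  88 200 200 206]
 [166 151  51  52  59  55  32 106  22  39  58  51  49 131 170 172]
 [ 35  26  34  35  54  53  25 107  34  30  58  38  38  36  32  30]
 [ 26  33  31  36  58  43  21 104  33  27  63  35  35  32  31  32]
 [ 34  35  30  52  79  44  26 100  31  26  68  71  32  39  29  24]
 [ 29  36  31  70 106  34  22 108  26  33  92 106  30  33  28  28]
 [ 38  38  29  96 129  35  23 106  19  24  95 111  35  40  44  40]
 [ 54  54  53 139 198  54  57  67  50  53  79 118  48  47  47  56]]
[[0.34  0.34  0.34  0.174 0.339 0.339 0.338 0.175 0.174 0.338 0.338 0.339]
 [0.34  0.34  0.167 0.167 0.171 0.171 0.171 0.166 0.166 0.166 0.34  0.34 ]
 [0.341 0.16  0.158 0.159 0.163 0.163 0.163 0.158 0.159 0.159 0.343 0.34 ]
 [0.089 0.088 0.088 0.153 0.156 0.157 0.156 0.154 0.151 0.088 0.088 0.088]
 [0.084 0.085 0.082 0.145 0.15  0.15  0.15  0.152 0.145 0.085 0.085 0.085]
 [0.081 0.08  0.081 0.14  0.144 0.144 0.144 0.146 0.086 0.082 0.081 0.081]
 [0.078 0.078 0.079 0.083 0.138 0.138 0.139 0.139 0.081 0.079 0.078 0.077]
 [0.075 0.075 0.076 0.081 0.133 0.134 0.135 0.134 0.079 0.076 0.074 0.075]]
travel [0.191, 1.0, -0.0016] twist 0.0003 rows 4
travel [0.192, 1.0, -0.0016] twist 0.0 rows 4
travel [0.1919, 1.0, -0.0015] twist 0.0 rows 4
travel [0.0907, 0.4726, -0.0007] twist 0.0 rows 3
```

The fingers shut on nothing, so the bead slipped out. I'll find it.

```bash
python3 - <<'E'
from h import *
p,d=vision.get_image('wrist');cv2.imwrite('pics/w4.png',p[:,:,::-1])
E
```

```text
(no output)
```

View pics/w4.png

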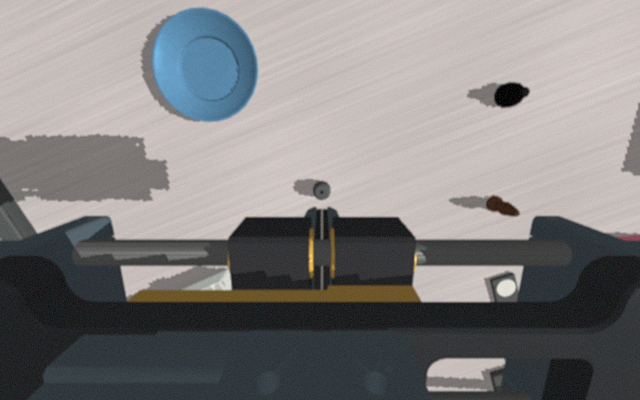

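The large bead still stands at (321,189), just behind the closed fingertips. I'll measure how far it moved.

```bash
python3 - <<'E'
from h import *
s=monitor.state();C=cam('wrist',s);z=np.load('w3.npz');p,d=z['p'],z['d']
X=bead(p,C,[.439,-.2513,.011],.022,r=14,thr=110)
K,R,o=C;v,u=np.mgrid[175:205,305:340];P=(np.stack([u,v,np.ones_like(u)],-1)*d[175:205,305:340,None])@np.linalg.inv(K).T@R.T+o
m=(P[...,2]>.016)&(P[...,2]<.05);print(P[m].mean(0),np.percentile(P[m],[2,98],axis=0),m.sum())
print('tool-frame offset',Ro.from_euler('xyz',s['eef_rot']).as_matrix().T@(X-s['ee_pos']))
E
```

```text
bead area 241 px [320.6 188.6] -> [ 0.4375 -0.2503  0.011 ]
[ 0.43829648 -0.2496096   0.01890515] [[ 0.43010947 -0.25839285  0.01626746]
 [ 0.44709734 -0.24122     0.0208243 ]] 222
tool-frame offset [-0.00201473 -0.00174667  0.12788747]
```

Request:
move_arm(
  plan=[
    {"travel": [0, 0, 0], "twist": 0, "fingers": 0.45},
    {"travel": [0, 0, 0], "twist": 0, "fingers": 0.45},
    {"travel": [0, 0, 0], "twist": 0, "fingers": 0.45},
    {"travel": [0, 0, 0], "twist": 0, "fingers": 0.45},
    {"travel": [0, 0, 0], "twist": 0, "fingers": 0.45},
    {"travel": [0, 0, 0], "twist": 0, "fingers": 0.45},
    {"travel": [-0.02, -0.01, 1], "twist": 0, "fingers": 0.45},
    {"travel": [-0.02, -0.01, 1], "twist": 0, "fingers": 0.45},
    {"travel": [-0.02, -0.01, 1], "twist": 0, "fingers": 0.45},
    {"travel": [-0.02, -0.01, 1], "twist": 0, "fingers": 0.45},
    {"travel": [-0.02, -0.01, 1], "twist": 0, "fingers": 0.45},
  ],
)

```text
t: 6.45
ee_pos: [0.4401, -0.2511, 0.021]
eef_rot: [-3.141, 0.001, 2.77]
ft_force: [0.2, 0.1, 0.0]
opening: 0.0409
grasp_force: 0.0
```

Request:
move_arm(
  plan=[
    {"travel": [0, 0, 0], "twist": 0, "fingers": 0},
    {"travel": [0, 0, 0], "twist": 0, "fingers": 0},
    {"travel": [0, 0, 0], "twist": 0, "fingers": 0},
    {"travel": [0, 0, 0], "twist": 0, "fingers": 0},
    {"travel": [0, 0, 0], "twist": 0, "fingers": 0},
    {"travel": [0, 0, 0], "twist": 0, "fingers": 0},
    {"travel": [0, 0, 0], "twist": 0, "fingers": 0},
    {"travel": [0, 0, 0], "twist": 0, "fingers": 0},
  ],
  squeeze=10,
)

```text
t: 7.25
ee_pos: [0.4395, -0.2507, 0.0204]
eef_rot: [-3.142, -0.0, 2.77]
ft_force: [0.3, -0.4, -0.5]
opening: 0.0007
grasp_force: 0.0
```

```bash
python3 - <<'E'
from h import *
s=monitor.state();C=cam('wrist',s);p,d=vision.get_image('wrist');np.savez('w5.npz',p=p,d=d)
cv2.imwrite('pics/w5.png',cv2.resize(p[150:290,240:400,::-1],(640,560),interpolation=3))
print(d[160:250:6,296:350:4].round(3))
E
```

```text
[[0.205 0.206 0.204 0.204 0.    0.204 0.206 0.206 0.205 0.205 0.206 0.207
  0.205 0.206]
 [0.206 0.207 0.207 0.207 0.208 0.207 0.207 0.207 0.206 0.206 0.207 0.207
  0.207 0.207]
 [0.208 0.207 0.207 0.207 0.207 0.208 0.208 0.208 0.207 0.208 0.208 0.208
  0.208 0.207]
 [0.209 0.209 0.208 0.21  0.21  0.207 0.209 0.207 0.21  0.208 0.209 0.209
  0.209 0.209]
 [0.21  0.21  0.21  0.209 0.208 0.209 0.209 0.21  0.209 0.209 0.209 0.21
  0.209 0.21 ]
 [0.211 0.211 0.211 0.21  0.211 0.21  0.211 0.211 0.21  0.211 0.212 0.211
  0.211 0.211]
 [0.212 0.212 0.212 0.211 0.213 0.211 0.212 0.212 0.212 0.212 0.211 0.212
  0.212 0.212]
 [0.214 0.214 0.213 0.213 0.213 0.213 0.212 0.213 0.214 0.213 0.214 0.213
  0.212 0.214]
 [0.215 0.215 0.215 0.215 0.175 0.207 0.203 0.199 0.175 0.175 0.213 0.214
  0.215 0.214]
 [0.215 0.215 0.216 0.162 0.162 0.167 0.167 0.167 0.162 0.164 0.163 0.216
  0.215 0.215]
 [0.088 0.088 0.087 0.088 0.151 0.158 0.157 0.156 0.151 0.153 0.088 0.087
  0.087 0.088]
 [0.082 0.082 0.083 0.083 0.142 0.146 0.148 0.148 0.147 0.142 0.082 0.081
  0.082 0.083]
 [0.078 0.078 0.078 0.078 0.083 0.138 0.138 0.14  0.137 0.082 0.079 0.077
  0.077 0.077]
 [0.075 0.074 0.074 0.075 0.081 0.13  0.131 0.131 0.13  0.08  0.074 0.074
  0.075 0.074]
 [0.073 0.074 0.074 0.    0.079 0.083 0.082 0.083 0.083 0.079 0.075 0.074
  0.075 0.075]]
```

View pics/w5.png

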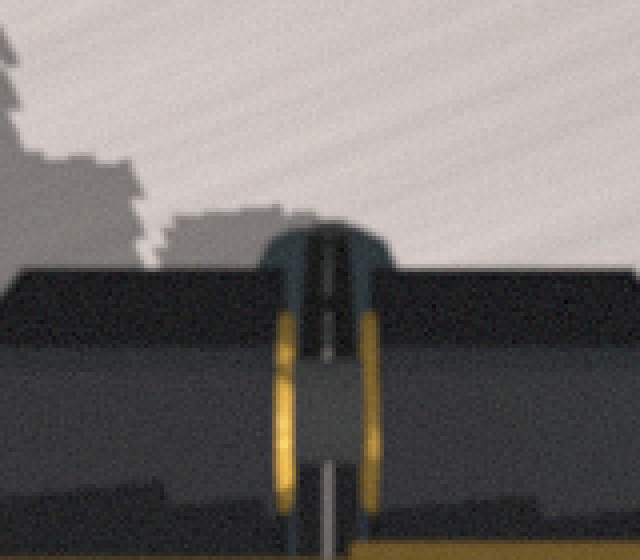

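The bead is still standing right under the shut fingertips: its side shows at px (320,208), deeper than the fingers. So the real fingertips sit higher than the nominal 14 mm suggests. I'll measure the tips from the depth images.

```bash
python3 - <<'E'
from h import *
c=vision.get_calibration('wrist');K=c['intrinsics'];T=c['T_tool_cam']
for f in('w2','w5','w3','w1'):
    d=np.load(f+'.npz')['d'];v,u=np.mgrid[0:400,0:640]
    P=(np.stack([u,v,np.ones_like(u)],-1)*d[...,None])@np.linalg.inv(K).T@T[:3,:3].T+T[:3,3]
    m=(d>.05)&(P[...,2]<.012 if f in('w2','w5') else P[...,2]<.06)&(abs(P[...,0])<.025)&(abs(P[...,1])<.065)
    Q=P[m];print(f,'tool z pct',np.percentile(Q[:,2],[90,95,99,99.8]).round(4))
    for lo in np.arange(-.05,.012,.006):
        q=Q[(Q[:,2]>lo)&(Q[:,2]<lo+.006)]
        if len(q):print('  z',lo.round(3),len(q),'x',q[:,0].min().round(3),q[:,0].max().round(3),'y',q[:,1].min().round(3),q[:,1].max().round(3))
E
python3 -c "
from cell import bot
print([a for a in dir(bot) if a[0]!='_'],{a:getattr(bot,a) for a in dir(bot) if a[0]!='_' and not callable(getattr(bot,a))})"
```

```text
w2 tool z pct [-0.0694 -0.0393  0.0012  0.0071]
  z -0.05 201 x -0.016 0.018 y -0.023 0.021
  z -0.044 196 x -0.016 0.018 y -0.022 0.021
  z -0.038 167 x -0.016 0.018 y -0.022 0.02
  z -0.032 142 x -0.016 0.018 y -0.021 0.019
  z -0.026 105 x 0.01 0.018 y -0.021 0.019
  z -0.02 121 x -0.003 0.018 y -0.02 0.018
  z -0.014 7 x 0.011 0.017 y -0.015 0.015
  z -0.002 572 x -0.012 0.008 y -0.011 0.009
  z 0.004 89 x -0.005 0.008 y -0.011 0.009
  z 0.01 20 x 0.0 0.008 y -0.011 0.008
w5 tool z pct [-1.176e-01 -1.042e-01 -2.620e-02  1.000e-04]
  z -0.05 74 x 0.016 0.018 y -0.006 0.005
  z -0.044 77 x 0.016 0.018 y -0.007 0.005
  z -0.038 81 x 0.016 0.018 y -0.01 0.009
  z -0.032 99 x 0.016 0.018 y -0.011 0.009
  z -0.026 82 x 0.016 0.018 y -0.01 0.008
  z -0.02 54 x 0.016 0.018 y -0.009 0.007
  z -0.014 4 x 0.016 0.016 y -0.004 0.002
  z -0.002 52 x -0.009 0.009 y -0.001 0.003
  z 0.004 18 x 0.009 0.01 y -0.005 0.003
  z 0.01 9 x 0.009 0.01 y -0.005 0.003
w3 tool z pct [-0.1177 -0.1067 -0.0311 -0.0191]
  z -0.05 83 x 0.015 0.018 y -0.006 0.005
  z -0.044 74 x 0.015 0.018 y -0.007 0.005
  z -0.038 82 x 0.016 0.018 y -0.01 0.009
  z -0.032 98 x 0.016 0.018 y -0.011 0.009
  z -0.026 84 x 0.016 0.018 y -0.01 0.009
  z -0.02 52 x 0.016 0.018 y -0.01 0.008
  z -0.014 4 x 0.015 0.016 y -0.002 0.001
w1 tool z pct [-0.0681 -0.0481 -0.0221 -0.0151]
  z -0.05 382 x -0.016 0.018 y -0.057 0.055
  z -0.044 334 x -0.016 0.018 y -0.057 0.055
  z -0.038 295 x -0.016 0.018 y -0.057 0.055
  z -0.032 249 x -0.016 0.018 y -0.056 0.054
  z -0.026 239 x -0.002 0.018 y -0.055 0.054
  z -0.02 220 x -0.004 0.018 y -0.054 0.052
  z -0.014 19 x -0.005 0.017 y -0.05 0.045
['IKError', 'tip_reach'] {'tip_reach': 0.014}
```

The depth images put the fingertips at tool z ≈ -13 mm, not +14 mm, so the tips are about 27 mm higher than stated. The jaws closed over the bead without touching it. I'll open, go down 25 mm in two stages while watching the force, then close.

Request:
move_arm(
  plan=[
    {"travel": [0, 0, 0], "twist": 0, "fingers": 0.5},
    {"travel": [0, 0, 0], "twist": 0, "fingers": 0.5},
    {"travel": [0, 0, 0], "twist": 0, "fingers": 0.5},
    {"travel": [0, 0, 0], "twist": 0, "fingers": 0.5},
    {"travel": [0, 0, 0], "twist": 0, "fingers": 0.5},
    {"travel": [0, 0, 0], "twist": 0, "fingers": 0.5},
    {"travel": [0, 0, 0.15], "twist": 0, "fingers": 0.5},
    {"travel": [0, 0, 0.15], "twist": 0, "fingers": 0.5},
    {"travel": [0, 0, 0.15], "twist": 0, "fingers": 0.5},
  ],
)

```text
t: 8.2
ee_pos: [0.4393, -0.2506, 0.0024]
eef_rot: [3.142, -0.001, 2.77]
ft_force: [0.5, -0.1, 0.4]
opening: 0.0456
grasp_force: 0.0
```

Request:
move_arm(
  plan=[
    {"travel": [0, 0, 0.02], "twist": 0, "fingers": 0.5},
    {"travel": [0, 0, 0.04], "twist": 0, "fingers": 0.5},
    {"travel": [0, 0, 0.06], "twist": 0, "fingers": 0.5},
    {"travel": [0, 0, 0.06], "twist": 0, "fingers": 0.5},
    {"travel": [0, 0, 0.06], "twist": 0, "fingers": 0.5},
  ],
)

```text
t: 8.7
ee_pos: [0.4395, -0.2508, -0.0047]
eef_rot: [-3.142, 0.0, 2.77]
ft_force: [-0.4, 0.6, 0.8]
opening: 0.046
grasp_force: 0.0
```

Request:
move_arm(
  plan=[
    {"travel": [0, 0, 0], "twist": 0, "fingers": 0},
    {"travel": [0, 0, 0], "twist": 0, "fingers": 0},
    {"travel": [0, 0, 0], "twist": 0, "fingers": 0},
    {"travel": [0, 0, 0], "twist": 0, "fingers": 0},
    {"travel": [0, 0, 0], "twist": 0, "fingers": 0},
    {"travel": [0, 0, 0], "twist": 0, "fingers": 0},
    {"travel": [0, 0, 0], "twist": 0, "fingers": 0},
  ],
  squeeze=10,
)

```text
t: 9.4
ee_pos: [0.4395, -0.2508, -0.0047]
eef_rot: [-3.142, 0.0, 2.77]
ft_force: [0.2, -0.3, 1.3]
opening: 0.0199
grasp_force: 10.0
```

The large bead is gripped (opening 19.9 mm, 10 N). I'll lift it and measure how it sits in the grip.

Request:
move_arm(
  plan=[
    {"travel": [0, 0, -0.4], "twist": 0, "fingers": 0},
    {"travel": [0, 0, -0.8], "twist": 0, "fingers": 0},
    {"travel": [0, 0, -1], "twist": 0, "fingers": 0},
    {"travel": [0, 0, -1], "twist": 0, "fingers": 0},
    {"travel": [0, 0, -1], "twist": 0, "fingers": 0},
  ],
)

```text
t: 9.9
ee_pos: [0.4392, -0.2505, 0.115]
eef_rot: [-3.142, -0.0, 2.77]
ft_force: [-0.7, -0.2, -0.9]
opening: 0.0196
grasp_force: 10.0
```

```bash
cat >> h.py <<'E'
def held(p,d,zlo=-.03,zhi=.02):
    c=vision.get_calibration('wrist');K=c['intrinsics'];T=c['T_tool_cam'];v,u=np.mgrid[0:400,0:640]
    P=(np.stack([u,v,np.ones_like(u)],-1)*d[...,None])@np.linalg.inv(K).T@T[:3,:3].T+T[:3,3]
    m=(d>.05)&(P[...,2]>zlo)&(P[...,2]<zhi)&(abs(P[...,0])<.03)&(abs(P[...,1])<.013)
    Q=P[m];print('n',m.sum())
    for lo in np.arange(zlo,zhi,.004):
        q=Q[(Q[:,2]>lo)&(Q[:,2]<lo+.004)]
        if len(q):print('  z',lo.round(3),len(q),'x',np.percentile(q[:,0],[2,98]).round(4),'y',np.percentile(q[:,1],[2,98]).round(4))
E
python3 - <<'E'
from h import *
s=monitor.state();print(s['opening'],s['grasp_force'])
p,d=vision.get_image('wrist');np.savez('w6.npz',p=p,d=d);held(p,d)
plan([.514,.169,.14],2.77)
E
```

```text
0.019649000467996877 9.97997447324451
n 842
  z -0.03 115 x [0.0006 0.0173] y [-0.0124  0.0122]
  z -0.026 414 x [-0.0001  0.0161] y [-0.0108  0.011 ]
  z -0.022 121 x [-0.     0.017] y [-0.0124  0.0121]
  z -0.018 115 x [0.0035 0.0174] y [-0.0118  0.0122]
  z -0.014 62 x [0.0037 0.0159] y [-0.0109  0.0102]
  z -0.01 15 x [0.0067 0.01  ] y [-0.008  0.004]
travel [0.1959, 1.0, -0.062] twist 0.0 rows 4
travel [0.1959, 1.0, -0.062] twist 0.0 rows 4
travel [0.1959, 1.0, -0.062] twist 0.0 rows 4
travel [0.0947, 0.4832, -0.03] twist 0.0 rows 3
```

```bash
python3 -c "
from h import *
plan([.56,.15,.135],2.77)"
```

```text
travel [0.077, 1.0, -0.0502] twist 0.0 rows 4
travel [0.0771, 1.0, -0.0502] twist 0.0 rows 4
travel [0.077, 1.0, -0.0501] twist 0.0 rows 4
travel [0.0366, 0.4749, -0.0238] twist 0.0 rows 3
```

Request:
move_arm(
  plan=[
    {"travel": [0.08, 1, -0.05], "twist": 0, "fingers": 0},
    {"travel": [0.08, 1, -0.05], "twist": 0, "fingers": 0},
    {"travel": [0.08, 1, -0.05], "twist": 0, "fingers": 0},
    {"travel": [0.08, 1, -0.05], "twist": 0, "fingers": 0},
  ],
)

```text
t: 10.35
ee_pos: [0.4735, -0.1329, 0.1194]
eef_rot: [3.141, -0.004, 2.774]
ft_force: [0.0, -0.3, -0.5]
opening: 0.0198
grasp_force: 10.0
```

Request:
move_arm(
  plan=[
    {"travel": [0.08, 1, -0.05], "twist": 0, "fingers": 0},
    {"travel": [0.08, 1, -0.05], "twist": 0, "fingers": 0},
    {"travel": [0.08, 1, -0.05], "twist": 0, "fingers": 0},
    {"travel": [0.08, 1, -0.05], "twist": 0, "fingers": 0},
  ],
)

```text
t: 10.75
ee_pos: [0.5087, -0.0189, 0.1258]
eef_rot: [-3.141, -0.002, 2.773]
ft_force: [0.0, -0.3, -0.6]
opening: 0.0194
grasp_force: 10.0
```

Request:
move_arm(
  plan=[
    {"travel": [0.08, 1, -0.05], "twist": 0, "fingers": 0},
    {"travel": [0.08, 1, -0.05], "twist": 0, "fingers": 0},
    {"travel": [0.08, 1, -0.05], "twist": 0, "fingers": 0},
    {"travel": [0.08, 1, -0.05], "twist": 0, "fingers": 0},
  ],
)

```text
t: 11.15
ee_pos: [0.5437, 0.0955, 0.132]
eef_rot: [-3.14, -0.001, 2.772]
ft_force: [0.3, -0.5, -0.7]
opening: 0.0194
grasp_force: 10.0
```

Request:
move_arm(
  plan=[
    {"travel": [0.04, 0.47, -0.02], "twist": 0, "fingers": 0},
    {"travel": [0.04, 0.47, -0.02], "twist": 0, "fingers": 0},
    {"travel": [0.04, 0.47, -0.02], "twist": 0, "fingers": 0},
    {"travel": [0.04, 0.47, -0.02], "twist": 0, "fingers": 0},
    {"travel": [0.04, 0.47, -0.02], "twist": 0, "fingers": 0},
    {"travel": [0.04, 0.47, -0.02], "twist": 0, "fingers": 0},
  ],
)

```text
t: 11.75
ee_pos: [0.559, 0.148, 0.1356]
eef_rot: [-3.141, -0.0, 2.769]
ft_force: [0.3, -0.0, 0.0]
opening: 0.0195
grasp_force: 10.0
```

```bash
python3 - <<'E'
from h import *
s=monitor.state();print(s['t'],s['ee_pos'],s['eef_rot'],s['opening'])
p,d=vision.get_image('wrist');np.savez('w7.npz',p=p,d=d,e=s['ee_pos'],r=s['eef_rot']);cv2.imwrite('pics/w7.png',cv2.resize(p[60:260,220:460,::-1],(720,600),interpolation=3))
E
```

```text
11.75 [0.55903842 0.1480207  0.13559321] [-3.14093830e+00 -1.99243120e-04  2.76860323e+00] 0.019532820706428672
```

View pics/w7.png

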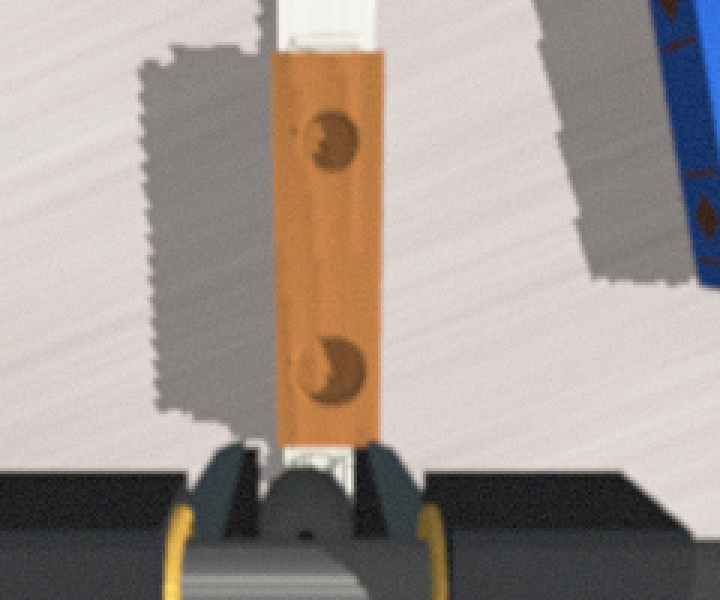

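The crop shows the large pocket at the near end (full frame about (331,183)) and the small pocket at about (330,107). The held bead is at the bottom, about (322,230). Gauge +x therefore runs along tool -x. I'll compute the pocket positions.

```bash
cat >> h.py <<'E'
def gauge(p,C,s,roi):
    x0,y0,x1,y1=roi;hsv=cv2.cvtColor(p,cv2.COLOR_RGB2HSV)
    m=((hsv[...,1]>95)&(hsv[...,0]<20)&(hsv[...,2]>40)).astype(np.uint8);q=np.zeros_like(m);q[y0:y1,x0:x1]=m[y0:y1,x0:x1]
    cs,_=cv2.findContours(q,cv2.RETR_EXTERNAL,2);c=max(cs,key=cv2.contourArea)[:,0]
    c=cv2.convexHull(c)[:,0]
    W=ray(C,c,.04)[:,:2];R=Ro.from_euler('xyz',s['eef_rot']).as_matrix()
    L=(W-np.array(s['ee_pos'])[:2])@R[:2,:2]   # tool x,y
    r=cv2.minAreaRect((L*1000).astype(np.float32));print('rect tool mm',r)
    return m,r
E
python3 - <<'E'
from h import *
z=np.load('w7.npz');p=z['p'];d=z['d'];s=dict(ee_pos=z['e'],eef_rot=z['r']);C=cam('wrist',s)
m,r=gauge(p,C,s,(290,60,370,212))
K,R,o=C;v,u=np.mgrid[60:215,290:370];P=(np.stack([u,v,np.ones_like(u)],-1)*d[60:215,290:370,None])@np.linalg.inv(K).T@R.T+o
Rt=Ro.from_euler('xyz',s['eef_rot']).as_matrix();Q=(P-s['ee_pos'])@Rt
top=m[60:215,290:370]>0
print('top z',np.median(P[top][:,2]))
# pockets: wood pixels clearly darker or deeper than the top
hole=(top&(P[...,2]<np.median(P[top][:,2])-.004)).astype(np.uint8)
for a,c,l in blobs(hole,30):
    cc=np.argwhere(l);(cx,cy),rad=cv2.minEnclosingCircle(cc[:,::-1].astype(np.float32))
    X=ray(C,[cx+290,cy+60],.04)[0];print('hole',a,cx+290,cy+60,rad,'tool',((X-s['ee_pos'])@Rt).round(4), 'w',np.ptp(Q[l][:,:2],axis=0))
E
```

```text
rect tool mm ((47.97547912597656, 6.3762922286987305), (35.48163986206055, 129.786376953125), 89.49208068847656)
top z 0.038651000189840884
hole 256 329.0 107.0 9.219644546508789 tool [0.0857 0.0065 0.0956] w [0.01694272 0.01712998]
hole 376 329.0 183.25 11.070895195007324 tool [0.0108 0.007  0.0956] w [0.02167272 0.02327689]
```

Request:
move_arm(
  plan=[
    {"travel": [0.086, 0.057, 0.4], "twist": -0.003, "fingers": 0},
    {"travel": [0.086, 0.057, 0.6], "twist": -0.003, "fingers": 0},
    {"travel": [0.086, 0.057, 0.77], "twist": -0.003, "fingers": 0},
    {"travel": [0.086, 0.057, 0.77], "twist": -0.003, "fingers": 0},
    {"travel": [0.086, 0.057, 0.77], "twist": -0.003, "fingers": 0},
    {"travel": [0.086, 0.057, 0.77], "twist": -0.003, "fingers": 0},
  ],
)

```text
t: 12.4
ee_pos: [0.5534, 0.1596, 0.0447]
eef_rot: [3.14, 0.002, 2.779]
ft_force: [-0.5, -0.0, 0.1]
opening: 0.0192
grasp_force: 10.0
```

```bash
python3 - <<'E'
from h import *
s=monitor.state();print(s['t'],s['ee_pos'],s['eef_rot'],s['ft_force'])
p,d=vision.get_image('wrist');np.savez('w8.npz',p=p,d=d,e=s['ee_pos'],r=s['eef_rot']);cv2.imwrite('pics/w8.png',cv2.resize(p[10:260,220:440,::-1],(528,600),interpolation=3))
C=cam('wrist',s)
m,r=gauge(p,C,s,(270,20,380,210))
E
```

```text
12.4 [0.55338369 0.15961313 0.04468039] [3.14010298e+00 2.31489979e-03 2.77921926e+00] [-0.46380102 -0.04624251  0.0815611 ]
rect tool mm ((56.787960052490234, -1.9204692840576172), (35.41120910644531, 92.68436431884766), 89.99254608154297)
```

View pics/w8.png

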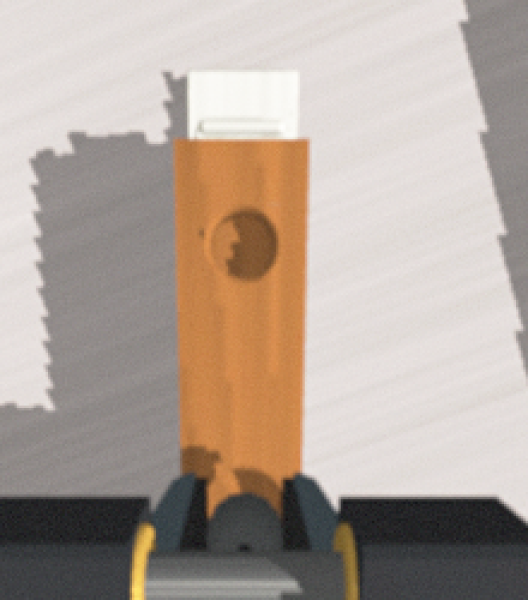

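The small pocket shows at crop (246,243), full frame about (322,111). The bead is over the large pocket, and its dark rim is visible at crop (250,480). The arm may not have settled, so I'll hold and measure again.

Request:
move_arm(
  plan=[
    {"travel": [0, 0, 0], "twist": 0, "fingers": 0},
    {"travel": [0, 0, 0], "twist": 0, "fingers": 0},
    {"travel": [0, 0, 0], "twist": 0, "fingers": 0},
    {"travel": [0, 0, 0], "twist": 0, "fingers": 0},
  ],
)

```text
t: 12.85
ee_pos: [0.5523, 0.1596, 0.0434]
eef_rot: [3.142, 0.0, 2.78]
ft_force: [0.0, 0.4, -0.3]
opening: 0.0194
grasp_force: 10.0
```

```bash
cat > m.py <<'E'
from h import *
import sys
s=monitor.state();print(s['t'],s['ee_pos'],s['eef_rot'],s['ft_force'])
p,d=vision.get_image('wrist');np.savez('w9.npz',p=p,d=d,e=s['ee_pos'],r=s['eef_rot']);C=cam('wrist',s)
m,r=gauge(p,C,s,tuple(map(int,sys.argv[1:5])))
g=p.max(2).astype(int)
# held bead / finger columns at several rows
for v in(212,216,220,224):print(v,p[v,296:350:2].max(1))
E
python3 m.py 270 20 380 210
```

```text
12.85 [0.55228283 0.15955894 0.04339262] [3.14153647e+00 2.45840103e-04 2.77952625e+00] [ 0.04626965  0.43123788 -0.34657104]
rect tool mm ((56.56413269042969, -1.4116458892822266), (91.49394989013672, 35.55059051513672), 0.15691976249217987)
212 [ 71  77  60  40  34  90 137 188 195 205 215 201 134 127 125 127 119 123
 133 139 177  72  30  49  67  74  71]
216 [ 73  72  43  32  28 125 201 192 190 166 116  94  78  60  58  78 104 120
 129 127 112  38  34  31  66  68  72]
220 [ 74  54  34  35  32 129 197 134  61  61  63  62  56  60  58  63  59  61
  81 126 110  43  31  42  39  69  74]
224 [ 73  40  35  39  28 110 124  57  64  67  66  64  66  67  65  67  60  62
  60  57  71  30  35  37  42  59  70]
```

The pocket is at tool (about -0.3, -1.5) mm relative to the bead at (0, +0.5). I'll shift by (-0.3, -2.0) mm and lower gently.

Request:
move_arm(
  plan=[
    {"travel": [-0.003, -0.016, 0], "twist": 0, "fingers": 0},
    {"travel": [-0.003, -0.016, 0], "twist": 0, "fingers": 0},
    {"travel": [-0.003, -0.016, 0.03], "twist": 0, "fingers": 0},
    {"travel": [-0.003, -0.016, 0.03], "twist": 0, "fingers": 0},
    {"travel": [-0.003, -0.016, 0.045], "twist": 0, "fingers": 0},
    {"travel": [-0.003, -0.016, 0.06], "twist": 0, "fingers": 0},
    {"travel": [-0.003, -0.016, 0.06], "twist": 0, "fingers": 0},
    {"travel": [-0.003, -0.016, 0.06], "twist": 0, "fingers": 0},
  ],
)

```text
t: 13.7
ee_pos: [0.5519, 0.1576, 0.0359]
eef_rot: [-3.141, -0.0, 2.78]
ft_force: [0.2, -0.4, -0.9]
opening: 0.0194
grasp_force: 10.0
```

```bash
python3 m.py 270 20 380 205
```

```text
13.7 [0.55185819 0.1576249  0.03592404] [-3.14140700e+00 -1.09477087e-04  2.77950973e+00] [ 0.15390244 -0.44415962 -0.87170509]
rect tool mm ((59.567138671875, 0.5153675079345703), (86.0235824584961, 35.502197265625), 0.17587189376354218)
212 [ 69  70  61  35  32  93 132 126 123 144 196 207 198 135 129 129 128 128
 132 152 171  73  23  41  68  67  72]
216 [ 72  69  45  35  37  82 127 122 121 148 120  98  83  64  65  81 101 120
 125 129 118  41  33  40  63  76  73]
220 [ 77  65  30  30  34  72 122  92  64  62  66  56  62  62  62  55  59  57
  78 129 119  43  35  32  48  67  75]
224 [73 46 37 37 32 67 78 62 61 60 62 62 68 60 63 63 63 65 55 55 89 41 36 34
 28 60 74]
```

Request:
move_arm(
  plan=[
    {"travel": [-0.002, 0, 0.015], "twist": 0, "fingers": 0},
    {"travel": [-0.002, 0, 0.03], "twist": 0, "fingers": 0},
    {"travel": [-0.002, 0, 0.045], "twist": 0, "fingers": 0},
    {"travel": [-0.002, 0, 0.058], "twist": 0, "fingers": 0},
    {"travel": [-0.002, 0, 0.058], "twist": 0, "fingers": 0},
    {"travel": [-0.002, 0, 0.058], "twist": 0, "fingers": 0},
  ],
)

```text
t: 14.35
ee_pos: [0.5521, 0.1576, 0.029]
eef_rot: [-3.141, -0.0, 2.78]
ft_force: [0.4, 0.0, -0.5]
opening: 0.0196
grasp_force: 10.0
```

No contact force, so the bead is in the mouth of the pocket. I'll open and rise.

Request:
move_arm(
  plan=[
    {"travel": [0, 0, 0], "twist": 0, "fingers": 0.35},
    {"travel": [0, 0, 0], "twist": 0, "fingers": 0.35},
    {"travel": [0, 0, 0], "twist": 0, "fingers": 0.35},
    {"travel": [0, 0, 0], "twist": 0, "fingers": 0.35},
    {"travel": [-0.4, 0, -0.9], "twist": 0, "fingers": 0.35},
    {"travel": [-0.4, 0, -0.9], "twist": 0, "fingers": 0.35},
    {"travel": [-0.4, 0, -0.9], "twist": 0, "fingers": 0.35},
    {"travel": [-0.4, 0, -0.9], "twist": 0, "fingers": 0.35},
    {"travel": [-0.4, 0, -0.9], "twist": 0, "fingers": 0.35},
  ],
)

```text
t: 15.25
ee_pos: [0.596, 0.1404, 0.1361]
eef_rot: [-3.141, -0.002, 2.779]
ft_force: [-0.2, -0.8, -0.7]
opening: 0.0318
grasp_force: 0.0
```

```bash
cat > chk.py <<'E'
from h import *
s=monitor.state();print(s['t'],s['ee_pos'],s['eef_rot'])
p,d=vision.get_image('wrist');np.savez('w10.npz',p=p,d=d);C=cam('wrist',s)
m,r=gauge(p,C,s,(270,60,380,238))
K,R,o=C;v,u=np.mgrid[0:240,0:640];P=(np.stack([u,v,np.ones_like(u)],-1)*d[:240,:,None])@np.linalg.inv(K).T@R.T+o
Q=(P-s['ee_pos'])@Ro.from_euler('xyz',s['eef_rot']).as_matrix()*1000
g=np.array(r[0]);k=(abs(Q[...,0]-g[0])<62)&(abs(Q[...,1]-g[1])<14)
top=np.median(P[k][:,2]);print('top',top)
for a,c,l in blobs(k&(P[...,2]>top+.005),20):
    z=P[l][:,2];f=l.copy();f[l]=z>np.percentile(z,50)-.002
    print('bead',a,'px',c.round(1),'rel gauge mm',(np.median(Q[f],0)[:2]-g).round(1),'top above',((np.percentile(z,70)-top)*1000).round(1))
E
python3 chk.py;python3 -c "
from h import *
plan([.594,-.221,.12],2.78)"
```

```text
15.25 [0.59598042 0.14040241 0.13611655] [-3.14062154e+00 -1.63595271e-03  2.77928628e+00]
rect tool mm ((74.62619018554688, 0.8916912078857422), (106.19548797607422, 35.375099182128906), 0.017014170065522194)
top 0.038892038811422724
bead 343 px [322.4 148. ] rel gauge mm [-27.3  -1.2] top above 12.0
travel [-0.3748, -1.0, 0.045] twist -0.0001 rows 4
travel [-0.3744, -1.0, 0.0451] twist -0.0 rows 4
travel [-0.3072, -0.8203, 0.0369] twist -0.0 rows 3
```

The large bead stands 12.0 mm out of the gauge top, so it is fully home. Now the small bead.

Request:
move_arm(
  plan=[
    {"travel": [-0.37, -1, 0.04], "twist": 0, "fingers": 0.5},
    {"travel": [-0.37, -1, 0.04], "twist": 0, "fingers": 0.5},
    {"travel": [-0.37, -1, 0.04], "twist": 0, "fingers": 0.5},
    {"travel": [-0.37, -1, 0.04], "twist": 0, "fingers": 0.5},
  ],
)

```text
t: 15.7
ee_pos: [0.5939, 0.0096, 0.1299]
eef_rot: [-3.139, -0.004, 2.776]
ft_force: [1.0, 0.3, 0.8]
opening: 0.0453
grasp_force: 0.0
```

Request:
move_arm(
  plan=[
    {"travel": [-0.37, -1, 0.04], "twist": 0, "fingers": 0.5},
    {"travel": [-0.37, -1, 0.04], "twist": 0, "fingers": 0.5},
    {"travel": [-0.37, -1, 0.04], "twist": 0, "fingers": 0.5},
    {"travel": [-0.37, -1, 0.04], "twist": 0, "fingers": 0.5},
  ],
)

```text
t: 16.1
ee_pos: [0.5938, -0.1174, 0.1255]
eef_rot: [-3.14, -0.003, 2.776]
ft_force: [0.2, 0.6, -0.0]
opening: 0.0459
grasp_force: 0.0
```

Request:
move_arm(
  plan=[
    {"travel": [-0.31, -0.82, 0.3], "twist": 0, "fingers": 0.5},
    {"travel": [-0.31, -0.82, 0.3], "twist": 0, "fingers": 0.5},
    {"travel": [-0.31, -0.82, 0.3], "twist": 0, "fingers": 0.5},
    {"travel": [-0.31, -0.82, 0.3], "twist": 0, "fingers": 0.5},
    {"travel": [-0.31, -0.82, 0.3], "twist": 0, "fingers": 0.5},
    {"travel": [-0.31, -0.82, 0.3], "twist": 0, "fingers": 0.5},
  ],
)

```text
t: 16.7
ee_pos: [0.5954, -0.2185, 0.0919]
eef_rot: [3.141, 0.0, 2.781]
ft_force: [-0.2, 0.9, -0.4]
opening: 0.0455
grasp_force: 0.0
```

```bash
python3 - <<'E'
from h import *
s=monitor.state();C=cam('wrist',s);p,d=vision.get_image('wrist');np.savez('w11.npz',p=p,d=d)
print(s['t'],s['ee_pos'],s['eef_rot'])
for t in(104,112,118):X=bead(p,C,[.594,-.221,.01],.020,r=16,thr=t)
plan([X[0],X[1],-.004],s['eef_rot'][2])
E
```

```text
16.7 [ 0.59536546 -0.21846469  0.09193917] [3.14100645e+00 2.63688134e-04 2.78146021e+00]
bead area 160 px [321.6 197.8] -> [ 0.5962 -0.2194  0.01  ]
bead area 175 px [321.6 197.7] -> [ 0.5961 -0.2194  0.01  ]
bead area 181 px [321.6 197.8] -> [ 0.5962 -0.2195  0.01  ]
travel [-0.0086, -0.0041, 0.8007] twist 0.0 rows 3
```

Request:
move_arm(
  plan=[
    {"travel": [-0.009, -0.004, 0.3], "twist": 0, "fingers": 0.5},
    {"travel": [-0.009, -0.004, 0.6], "twist": 0, "fingers": 0.5},
    {"travel": [-0.009, -0.004, 0.76], "twist": 0, "fingers": 0.5},
    {"travel": [-0.009, -0.004, 0.8], "twist": 0, "fingers": 0.5},
    {"travel": [-0.009, -0.004, 0.8], "twist": 0, "fingers": 0.5},
    {"travel": [-0.009, -0.004, 0.8], "twist": 0, "fingers": 0.5},
  ],
)

```text
t: 17.35
ee_pos: [0.5971, -0.2213, -0.0029]
eef_rot: [-3.142, 0.003, 2.78]
ft_force: [0.3, 0.1, -0.0]
opening: 0.0455
grasp_force: 0.0
```

Request:
move_arm(
  plan=[
    {"travel": [0, 0, 0], "twist": 0, "fingers": 0},
    {"travel": [0, 0, 0], "twist": 0, "fingers": 0},
    {"travel": [0, 0, 0], "twist": 0, "fingers": 0},
    {"travel": [0, 0, 0], "twist": 0, "fingers": 0},
    {"travel": [0, 0, 0], "twist": 0, "fingers": 0},
    {"travel": [0, 0, 0], "twist": 0, "fingers": 0},
    {"travel": [0, 0, 0], "twist": 0, "fingers": 0},
  ],
  squeeze=8,
)

```text
t: 18.05
ee_pos: [0.596, -0.2215, -0.0042]
eef_rot: [-3.142, 0.001, 2.779]
ft_force: [-0.7, 0.6, 2.1]
opening: 0.0134
grasp_force: 8.1
```

Request:
move_arm(
  plan=[
    {"travel": [0, 0, -0.4], "twist": 0, "fingers": 0},
    {"travel": [0, 0, -0.8], "twist": 0, "fingers": 0},
    {"travel": [0, 0, -1], "twist": 0, "fingers": 0},
    {"travel": [0, 0, -1], "twist": 0, "fingers": 0},
    {"travel": [0, 0, -1], "twist": 0, "fingers": 0},
  ],
)

```text
t: 18.55
ee_pos: [0.5955, -0.2213, 0.1153]
eef_rot: [-3.142, -0.0, 2.779]
ft_force: [-1.1, -0.1, -1.2]
opening: 0.0134
grasp_force: 8.0
```

```bash
python3 -c "
from h import *
s=monitor.state();print(s['ee_pos'],s['opening'],s['grasp_force'])
plan([.5519-.076*.933-.0,.1576+.076*.36,.135],2.78)"
```

```text
[ 0.59545507 -0.22126813  0.11526621] 0.013412250290207622 7.981276740538306
travel [0.7395, 1.0, -0.0582] twist -0.0002 rows 4
travel [0.7386, 1.0, -0.0581] twist 0.0 rows 4
travel [0.612, 0.8286, -0.0481] twist 0.0 rows 3
```

Request:
move_arm(
  plan=[
    {"travel": [0.74, 1, -0.06], "twist": 0, "fingers": 0},
    {"travel": [0.74, 1, -0.06], "twist": 0, "fingers": 0},
    {"travel": [0.74, 1, -0.06], "twist": 0, "fingers": 0},
    {"travel": [0.74, 1, -0.06], "twist": 0, "fingers": 0},
    {"travel": [0.74, 1, -0.06], "twist": 0, "fingers": 0},
  ],
)

```text
t: 19.05
ee_pos: [0.5542, -0.0768, 0.1211]
eef_rot: [-3.14, -0.003, 2.782]
ft_force: [-0.2, -1.0, 0.6]
opening: 0.0134
grasp_force: 8.0
```

Request:
move_arm(
  plan=[
    {"travel": [0.74, 1, -0.06], "twist": 0, "fingers": 0},
    {"travel": [0.74, 1, -0.06], "twist": 0, "fingers": 0},
    {"travel": [0.74, 1, -0.06], "twist": 0, "fingers": 0},
    {"travel": [0.74, 1, -0.06], "twist": 0, "fingers": 0},
    {"travel": [0.74, 1, -0.06], "twist": 0, "fingers": 0},
  ],
)

```text
t: 19.55
ee_pos: [0.5149, 0.0655, 0.1291]
eef_rot: [-3.14, -0.0, 2.781]
ft_force: [-0.2, 0.3, -0.1]
opening: 0.0132
grasp_force: 8.0
```

Request:
move_arm(
  plan=[
    {"travel": [0.55, 0.83, -0.05], "twist": 0, "fingers": 0},
    {"travel": [0.55, 0.83, -0.05], "twist": 0, "fingers": 0},
    {"travel": [0.55, 0.83, -0.05], "twist": 0, "fingers": 0},
    {"travel": [0.55, 0.83, -0.05], "twist": 0, "fingers": 0},
    {"travel": [0.55, 0.83, -0.05], "twist": 0, "fingers": 0},
    {"travel": [0.55, 0.83, -0.05], "twist": 0, "fingers": 0},
    {"travel": [0.55, 0.83, -0.05], "twist": 0, "fingers": 0},
  ],
)

```text
t: 20.25
ee_pos: [0.4888, 0.1809, 0.1356]
eef_rot: [-3.141, -0.0, 2.777]
ft_force: [0.4, -0.7, -0.4]
opening: 0.0131
grasp_force: 8.0
```

```bash
python3 m.py 270 100 380 215; python3 - <<'E'
from h import *
z=np.load('w9.npz');p=z['p'];d=z['d'];s=dict(ee_pos=z['e'],eef_rot=z['r']);C=cam('wrist',s)
Rt=Ro.from_euler('xyz',s['eef_rot']).as_matrix();K,R,o=C
v,u=np.mgrid[100:215,270:380];P=(np.stack([u,v,np.ones_like(u)],-1)*d[100:215,270:380,None])@np.linalg.inv(K).T@R.T+o
for a,c,l in blobs((P[...,2]<.0345)&(P[...,2]>.024),30):
    (cx,cy),rad=cv2.minEnclosingCircle(np.argwhere(l)[:,::-1].astype(np.float32));X=ray(C,[cx+270,cy+100],.04)[0]
    print('hole',a,cx+270,cy+100,rad,'tool',((X-s['ee_pos'])@Rt).round(4))
E
```

```text
20.25 [0.48879375 0.18087723 0.13560043] [-3.14092097e+00 -1.08876572e-04  2.77713417e+00] [ 0.36673268 -0.66038513 -0.43185737]
rect tool mm ((7.73912239074707, 0.9472579956054688), (34.73286819458008, 60.38804244995117), 89.23755645751953)
212 [ 80  62  67  67  62  40  37  63 172 181 180 175 190 193 191 186 179 186
 129  28  31  56  62  64  65  75 162]
216 [ 65  61  58  69  55  32  26  63 171 187 184 183 190 196 189 189 180 183
 128  34  23  44  66  65  61  63  61]
220 [ 66  63  70  66  43  33  36  72 173 183 130  91  71  64  83 112 165 187
 124  29  21  30  62  62  63  63  66]
224 [ 65  69  62  62  41  32  32  59 121  65  56  51  54  51  53  51  54  89
 103  33  31  32  41  65  61  67  61]
hole 107 323.5 158.0 16.500099182128906 tool [0.0367 0.0013 0.0956]
hole 203 323.61111068725586 184.27777862548828 8.08338451385498 tool [0.0097 0.0014 0.0956]
```

Request:
move_arm(
  plan=[
    {"travel": [0.076, 0.004, 0.4], "twist": 0, "fingers": 0},
    {"travel": [0.076, 0.004, 0.6], "twist": 0, "fingers": 0},
    {"travel": [0.076, 0.004, 0.77], "twist": 0, "fingers": 0},
    {"travel": [0.076, 0.004, 0.77], "twist": 0, "fingers": 0},
    {"travel": [0.076, 0.004, 0.77], "twist": 0, "fingers": 0},
    {"travel": [0.076, 0.004, 0.77], "twist": 0, "fingers": 0},
    {"travel": [0.076, 0.004, 0.77], "twist": 0, "fingers": 0},
    {"travel": [0.076, 0.004, 0.77], "twist": 0, "fingers": 0},
    {"travel": [0.076, 0.004, 0.77], "twist": 0, "fingers": 0},
  ],
)

```text
t: 21.2
ee_pos: [0.4803, 0.1862, 0.044]
eef_rot: [3.141, 0.001, 2.78]
ft_force: [-1.4, 0.5, -0.8]
opening: 0.0134
grasp_force: 8.0
```

```bash
python3 m.py 270 100 380 215; python3 - <<'E'
from h import *
p=np.load('w9.npz')['p'];d=np.load('w9.npz')['d'];cv2.imwrite('pics/w12.png',cv2.resize(p[130:250,260:390,::-1],(650,600),interpolation=3))
held(p,d,-.04,.0)
E
```

```text
21.2 [0.48025219 0.18624923 0.04403067] [3.14094322e+00 9.30115767e-04 2.77951885e+00] [-1.41393893  0.5182021  -0.7784878 ]
rect tool mm ((19.01491928100586, -0.6602325439453125), (24.48270034790039, 34.69688415527344), 1.222025990486145)
212 [ 80  70  67  71  65  47  34  76 190 199 198 179 151 141 140 145 157 182
 136  33  27  55  66  74  72  77 171]
216 [ 64  65  71  71  60  35  27  77 187 189 183 187 179 121 120 129 124 120
  82  36  35  50  74  71  65  69  70]
220 [ 67  64  64  73  44  41  30  71 170 183 136  84  66  57  66  80 112 123
  85  27  35  36  65  71  69  75  67]
224 [ 70  61  68  60  40  35  26  64 119  62  54  60  59  58  56  61  55  67
  67  30  32  36  53  69  69  64  72]
n 766
  z -0.04 65 x [-0.0153  0.0179] y [-0.0128  0.0126]
  z -0.036 59 x [-0.0148  0.0179] y [-0.0124  0.0124]
  z -0.032 86 x [0.0042 0.0178] y [-0.0128  0.0124]
  z -0.028 50 x [0.0004 0.0178] y [-0.0125  0.0125]
  z -0.024 271 x [-0.0011  0.0177] y [-0.0113  0.0114]
  z -0.02 125 x [-0.0023  0.0177] y [-0.0121  0.0117]
  z -0.016 76 x [0.0032 0.0177] y [-0.0117  0.0099]
  z -0.012 29 x [0.0039 0.0075] y [-0.0068  0.0051]
  z -0.008 5 x [0.0044 0.0072] y [-0.0037  0.0046]
```

View pics/w12.png

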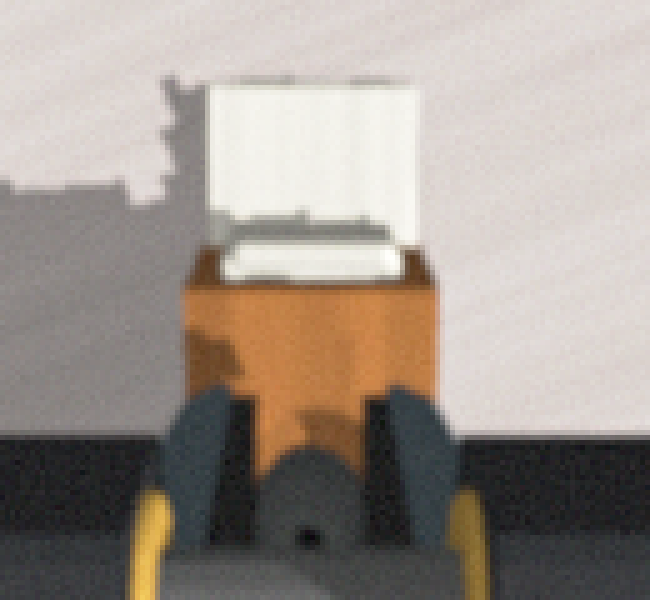

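The crop shows the gauge's near-end top edge at crop row 289 (full 187.8), between columns 183 and 438 (full 296.6 to 347.6). The pocket's front rim is at crop row about 410 (full 212). I'll compute the offsets from these.

```bash
cat > e.py <<'E'
from h import *
z=np.load('w9.npz');s=dict(ee_pos=z['e'],eef_rot=z['r']);C=cam('wrist',s);p=z['p'].astype(int)
Rt=Ro.from_euler('xyz',s['eef_rot']).as_matrix()
print(p[180:196,310:334,0].mean(1).round(), p[180:196,300:306,0].mean(1).round())
for zt in(.04,.0388):print(zt,((ray(C,[[296.6,187.8],[347.6,187.8],[322,187.8],[322,212]],zt)-s['ee_pos'])@Rt*1000).round(1)[:,:2].tolist())
E
python3 e.py
```

```text
[239. 240. 234. 232. 228. 192. 133. 132. 171. 191. 194. 194. 194. 193.
 194. 194.] [113. 118. 128. 132. 127. 117. 106. 124. 156. 173. 177. 177. 176. 176.
 177. 176.]
0.04 [[26.0, -18.1], [26.0, 17.3], [26.0, -0.5], [8.4, -0.5]]
0.0388 [[25.8, -18.3], [25.8, 17.4], [25.8, -0.5], [8.1, -0.5]]
```

Request:
move_arm(
  plan=[
    {"travel": [-0.011, -0.011, 0], "twist": 0, "fingers": 0},
    {"travel": [-0.011, -0.011, 0], "twist": 0, "fingers": 0},
    {"travel": [-0.011, -0.011, 0.02], "twist": 0, "fingers": 0},
    {"travel": [-0.011, -0.011, 0.03], "twist": 0, "fingers": 0},
    {"travel": [-0.011, -0.011, 0.04], "twist": 0, "fingers": 0},
    {"travel": [-0.011, -0.011, 0.04], "twist": 0, "fingers": 0},
    {"travel": [-0.011, -0.011, 0.04], "twist": 0, "fingers": 0},
  ],
)

```text
t: 21.95
ee_pos: [0.4807, 0.1845, 0.0386]
eef_rot: [-3.141, -0.0, 2.78]
ft_force: [-0.6, -0.2, -0.3]
opening: 0.0133
grasp_force: 8.0
```

```bash
python3 m.py 270 189 380 205; python3 - <<'E'
from h import *
z=np.load('w9.npz');s=dict(ee_pos=z['e'],eef_rot=z['r']);C=cam('wrist',s);p=z['p'].astype(int)
Rt=Ro.from_euler('xyz',s['eef_rot']).as_matrix()
g=p[175:200,305:340,0].mean(1);k=8+np.argmax(np.diff(g)[8:]);print(g.round(),k+175.5)
for v in(k+175.5,):print(((ray(C,[[322,v]],.04)-s['ee_pos'])@Rt*1000).round(1)[:,:2].tolist())
E
```

```text
21.95 [0.48066489 0.18447646 0.03857325] [-3.14139779e+00 -1.04821115e-04  2.77954397e+00] [-0.61079882 -0.23846121 -0.3261453 ]
rect tool mm ((21.11974334716797, 0.5674591064453125), (10.519911766052246, 34.833396911621094), 0.014291713945567608)
212 [ 84  67  65  68  71  38  40  41 114 129 132 185 189 173 160 162 167 170
 124  38  36  64  75  75  70  62 153]
216 [ 71  67  73  72  66  39  36  41 113 166 194 188 186 159 121 125 124 127
  82  38  30  47  70  72  70  70  73]
220 [ 68  69  64  67  47  35  37  46 126 175 130  95  64  59  67  84 112 126
  87  31  34  38  66  70  66  70  68]
224 [65 67 71 67 27 36 34 45 98 65 52 58 54 58 62 57 52 68 79 35 34 36 52 65
 71 66 69]
[137. 131. 148. 183. 217. 228. 232. 230. 229. 227. 194. 134. 124. 161.
 188. 194. 195. 194. 194. 195. 193. 194. 192. 190. 185.] 187.5
[[27.4, -0.5]]
```

Request:
move_arm(
  plan=[
    {"travel": [-0.002, -0.001, 0.02], "twist": 0, "fingers": 0},
    {"travel": [-0.002, -0.001, 0.035], "twist": 0, "fingers": 0},
    {"travel": [-0.002, -0.001, 0.05], "twist": 0, "fingers": 0},
    {"travel": [-0.002, -0.001, 0.065], "twist": 0, "fingers": 0},
    {"travel": [-0.002, -0.001, 0.08], "twist": 0, "fingers": 0},
    {"travel": [-0.002, -0.001, 0.08], "twist": 0, "fingers": 0},
    {"travel": [-0.002, -0.001, 0.08], "twist": 0, "fingers": 0},
  ],
)

```text
t: 22.7
ee_pos: [0.481, 0.1844, 0.029]
eef_rot: [3.141, 0.0, 2.779]
ft_force: [1.0, 0.6, -1.7]
opening: 0.0133
grasp_force: 8.0
```

Request:
move_arm(
  plan=[
    {"travel": [0, 0, 0], "twist": 0, "fingers": 0.3},
    {"travel": [0, 0, 0], "twist": 0, "fingers": 0.3},
    {"travel": [0, 0, 0], "twist": 0, "fingers": 0.3},
    {"travel": [0, 0, 0], "twist": 0, "fingers": 0.3},
    {"travel": [0, 0, -0.9], "twist": 0, "fingers": 0.3},
    {"travel": [0, 0, -0.9], "twist": 0, "fingers": 0.3},
    {"travel": [0, 0, -0.9], "twist": 0, "fingers": 0.3},
    {"travel": [-0.9, 0, -0.9], "twist": 0, "fingers": 0.3},
    {"travel": [-0.9, 0, -0.9], "twist": 0, "fingers": 0.3},
    {"travel": [-0.9, 0, -0.9], "twist": 0, "fingers": 0.3},
    {"travel": [-0.9, 0, -0.9], "twist": 0, "fingers": 0.3},
    {"travel": [-0.9, 0, -0.9], "twist": 0, "fingers": 0.3},
  ],
)

```text
t: 23.9
ee_pos: [0.5803, 0.1461, 0.1362]
eef_rot: [-3.14, -0.003, 2.779]
ft_force: [-0.2, -0.6, 0.4]
opening: 0.0273
grasp_force: 0.0
```

```bash
python3 chk.py
```

```text
23.9 [0.58034553 0.14605908 0.13615004] [-3.14025469e+00 -2.52665714e-03  2.77941356e+00]
rect tool mm ((66.35787963867188, 1.2811870574951172), (35.482269287109375, 122.97575378417969), 89.994873046875)
top 0.03917202017047866
bead 192 px [323.6  83.9] rel gauge mm [39.2 -0.6] top above 9.4
bead 330 px [322.6 164.8] rel gauge mm [-35.5  -0.6] top above 11.6
bead 252 px [347.7 226.3] rel gauge mm [-50.4  12.1] top above 145.9
bead 44 px [374. 235.] rel gauge mm [-30.7  13.9] top above 203.6
```

Both beads are home: 9.4 mm (small) and 11.6 mm (large) proud, at +39 and -36 mm along the gauge. Next I grip the gauge's middle.

```bash
python3 -c "
from h import *
s=monitor.state();print(s['ee_pos'])
plan([.5166,.171,.10],2.779)"
```

```text
[0.58018471 0.14633468 0.13646694]
travel [0.5683, 0.0048, 0.3039] twist 0.0003 rows 3
```

Request:
move_arm(
  plan=[
    {"travel": [0.57, 0.005, 0], "twist": 0, "fingers": 0.7},
    {"travel": [0.57, 0.005, 0.3], "twist": 0, "fingers": 0.7},
    {"travel": [0.57, 0.005, 0.3], "twist": 0, "fingers": 0.7},
    {"travel": [0.57, 0.005, 0.3], "twist": 0, "fingers": 0.7},
    {"travel": [0.57, 0.005, 0.3], "twist": 0, "fingers": 0.7},
    {"travel": [0.57, 0.005, 0.3], "twist": 0, "fingers": 0.7},
    {"travel": [0.57, 0.005, 0.3], "twist": 0, "fingers": 0.7},
    {"travel": [0.57, 0.005, 0.3], "twist": 0, "fingers": 0.7},
  ],
)

```text
t: 24.75
ee_pos: [0.5189, 0.1706, 0.1015]
eef_rot: [3.141, 0.001, 2.779]
ft_force: [-0.5, -0.7, 0.0]
opening: 0.0633
grasp_force: 0.0
```

```bash
python3 -c "
from h import *
s=monitor.state();print(s['ee_pos'],s['opening'])
plan([.5166,.171,0],2.779)"; python3 m.py 270 80 380 210 | head -2; python3 - <<'E'
from h import *
# stand geometry from the top view: disc centre and bar direction
z=np.load('top0.npz');p=z['p'];C=cam('top');P=p.astype(int)
g=P.max(2);print('row bar cols')
for v in range(152,190,3):
    w=np.where(g[v,325:350]<115)[0]+325;b=np.where(g[v,325:350]>215)[0]+325
    print(v,w.min() if len(w) else 0,w.max() if len(w) else 0,b)
E
```

```text
[0.51887311 0.17063648 0.10146792] 0.06328961387126796
travel [0.0188, -0.0039, 0.8456] twist -0.0 rows 4
24.75 [0.51887311 0.17063648 0.10146792] [3.14113093e+00 8.31463980e-04 2.77892128e+00] [-0.53021512 -0.68351034  0.0110261 ]
rect tool mm ((30.173145294189453, 0.032596588134765625), (35.365840911865234, 73.63948822021484), 89.9639663696289)
row bar cols
152 334 341 []
155 334 341 []
158 334 341 []
161 334 341 []
164 334 341 []
167 333 341 []
170 333 341 []
173 333 340 []
176 333 340 []
179 339 340 []
182 340 340 []
185 333 340 []
188 0 0 []
```

Request:
move_arm(
  plan=[
    {"travel": [0.018, 0, 0.3], "twist": 0, "fingers": 0.7},
    {"travel": [0.018, 0, 0.55], "twist": 0, "fingers": 0.7},
    {"travel": [0.018, 0, 0.75], "twist": 0, "fingers": 0.7},
    {"travel": [0.018, 0, 0.84], "twist": 0, "fingers": 0.7},
    {"travel": [0.018, 0, 0.84], "twist": 0, "fingers": 0.7},
    {"travel": [0.018, 0, 0.84], "twist": 0, "fingers": 0.7},
  ],
)

```text
t: 25.4
ee_pos: [0.517, 0.1718, 0.001]
eef_rot: [3.141, 0.001, 2.779]
ft_force: [0.0, -0.4, 0.3]
opening: 0.0635
grasp_force: 0.0
```

Request:
move_arm(
  plan=[
    {"travel": [0, 0, 0], "twist": 0, "fingers": 0},
    {"travel": [0, 0, 0], "twist": 0, "fingers": 0},
    {"travel": [0, 0, 0], "twist": 0, "fingers": 0},
    {"travel": [0, 0, 0], "twist": 0, "fingers": 0},
    {"travel": [0, 0, 0], "twist": 0, "fingers": 0},
    {"travel": [0, 0, 0], "twist": 0, "fingers": 0},
    {"travel": [0, 0, 0], "twist": 0, "fingers": 0},
    {"travel": [0, 0, 0], "twist": 0, "fingers": 0},
  ],
  squeeze=25,
)

```text
t: 26.2
ee_pos: [0.5166, 0.172, 0.0009]
eef_rot: [3.141, 0.001, 2.779]
ft_force: [-1.6, 2.3, 5.6]
opening: 0.036
grasp_force: 25.0
```

```bash
python3 - <<'E'
from h import *
# focus: bright disc in the top view; camera axis from bar edges
z=np.load('top0.npz');p=z['p'];C=cam('top');g=p.min(2).astype(float)
sub=g[174:190,328:346];print(sub.astype(int)[:, ::1])
E
```

```text
[[158 159 157 148 120  87  83  83  84  84  83  86 100 133 156 157 158 157]
 [159 158 158 146 116  87  84  83  85  84  84  85 100 134 157 158 158 158]
 [159 159 157 150 123  89  83  81  83  84  82  83  97 134 156 159 159 159]
 [158 159 158 152 126  90  84  85  87  87  84  83  99 137 158 161 160 160]
 [156 156 157 150 125  92  99 110 110 104  88  86 100 134 158 159 159 159]
 [156 156 155 144 118 114 143 158 159 147 116  90  99 134 155 157 158 157]
 [157 156 155 143 122 141 168 174 174 170 150 113 101 134 156 158 158 158]
 [158 158 157 145 138 160 175 176 176 174 159 121 105 134 157 158 159 158]
 [158 157 156 142 132 158 175 176 177 176 156 114 104 134 156 158 158 158]
 [157 157 156 140 117 148 172 175 174 172 149 102 102 134 157 159 159 158]
 [157 155 155 138 108 120 149 159 155 143 118  92  99 133 155 158 158 157]
 [158 158 157 141 109  93 106 115 112 103  96  89 100 134 156 157 158 158]
 [159 159 159 153 133 108 106 107 107 107 103 102 112 138 157 158 159 159]
 [159 160 159 159 153 147 146 146 147 147 146 146 148 153 159 160 160 161]
 [157 158 158 158 157 157 156 158 158 158 158 158 158 159 159 159 160 158]
 [157 157 157 157 158 157 158 157 158 158 158 157 157 158 157 157 156 157]]
```

The gauge is gripped at 36.0 mm with 25 N. I'll draw it up slowly and compute the focus pose.

Request:
move_arm(
  plan=[
    {"travel": [0, 0, -0.05], "twist": 0, "fingers": 0},
    {"travel": [0, 0, -0.1], "twist": 0, "fingers": 0},
    {"travel": [0, 0, -0.2], "twist": 0, "fingers": 0},
    {"travel": [0, 0, -0.3], "twist": 0, "fingers": 0},
    {"travel": [0, 0, -0.45], "twist": 0, "fingers": 0},
    {"travel": [0, 0, -0.6], "twist": 0, "fingers": 0},
    {"travel": [0, 0, -0.75], "twist": 0, "fingers": 0},
    {"travel": [0, 0, -0.9], "twist": 0, "fingers": 0},
    {"travel": [0, 0, -1], "twist": 0, "fingers": 0},
    {"travel": [0, 0, -1], "twist": 0, "fingers": 0},
    {"travel": [0, 0, -1], "twist": 0, "fingers": 0},
  ],
)

```text
t: 27.3
ee_pos: [0.5155, 0.1715, 0.1202]
eef_rot: [-3.141, -0.001, 2.78]
ft_force: [-0.5, -0.5, -1.4]
opening: 0.0359
grasp_force: 25.0
```

```bash
python3 - <<'E'
from h import *
z=np.load('top0.npz');p=z['p'];C=cam('top');g=p.min(2).astype(float)
b=g[175:188,329:344];w=np.clip(b-110,0,None);w[:, :4]*=0;w[:,11:]=0;w[11:]=0;v,u=np.mgrid[175:188,329:344]
c=[(w*u).sum()/w.sum(),(w*v).sum()/w.sum()];F=ray(C,c,.006)[0];print('disc',c,F)
L=[];
for r in range(152,178):
    x=np.arange(326,346);row=g[r,326:346]
    k=np.where(row<122)[0]
    a,e=k[0],k[-1];l=x[a]-(122-row[a])/(row[a-1]-row[a]);q=x[e]+(122-row[e])/(row[e+1]-row[e]);L.append([r,l,q])
L=np.array(L);
for j in(1,2):
    f=np.polyfit(L[:,0],L[:,j],1);W=ray(C,[[np.polyval(f,150),150],[np.polyval(f,186),186]],.006);D=W[0]-W[1];print('edge',W.round(4).tolist(),'yaw of camera x',np.arctan2(D[1],D[0]))
s=monitor.state();print(s['t'],s['ee_pos'],s['opening'],s['grasp_force'])
E
```

```text
disc [np.float64(335.54426042261565), np.float64(181.52998286693318)] [ 0.64505409 -0.07825741  0.006     ]
edge [[0.7677, -0.0674, 0.006], [0.6273, -0.063, 0.006]] yaw of camera x -0.030864187722993135
edge [[0.7687, -0.1006, 0.006], [0.6284, -0.0979, 0.006]] yaw of camera x -0.018825505701328703
27.3 [0.51550807 0.17148045 0.12024036] 0.03587774066424067 24.999247938394547
```

Request:
move_arm(
  plan=[
    {"travel": [-0.09, -0.08, -0.01], "twist": 0.02, "fingers": 0},
    {"travel": [-0.2, -0.18, -0.02], "twist": 0.04, "fingers": 0},
    {"travel": [-0.32, -0.29, -0.03], "twist": 0.07, "fingers": 0},
    {"travel": [-0.44, -0.39, -0.04], "twist": 0.1, "fingers": 0},
    {"travel": [-0.55, -0.49, -0.05], "twist": 0.13, "fingers": 0},
    {"travel": [-0.66, -0.59, -0.06], "twist": 0.16, "fingers": 0},
    {"travel": [-0.76, -0.68, -0.07], "twist": 0.18, "fingers": 0},
    {"travel": [-0.84, -0.75, -0.08], "twist": 0.2, "fingers": 0},
    {"travel": [-0.87, -0.785, -0.08], "twist": 0.2, "fingers": 0},
    {"travel": [-0.87, -0.785, -0.08], "twist": 0.2, "fingers": 0},
    {"travel": [-0.87, -0.785, -0.08], "twist": 0.2, "fingers": 0},
  ],
)

```text
t: 28.4
ee_pos: [0.5796, 0.0469, 0.1292]
eef_rot: [-3.14, -0.001, 2.152]
ft_force: [-0.2, 0.4, -0.9]
opening: 0.0358
grasp_force: 25.0
```

```bash
python3 -c "
from h import *
s=monitor.state();print(s['t'],s['opening'])
plan([.645,-.079,.138],1.546)"
```

```text
28.4 0.035806271837756476
travel [-1.0, -0.1026, -0.0624] twist 0.1929 rows 6
travel [-0.1548, 0.0853, -0.011] twist 0.0 rows 2
```

Request:
move_arm(
  plan=[
    {"travel": [-0.1, -0.01, -0.01], "twist": 0.02, "fingers": 0},
    {"travel": [-0.2, -0.02, -0.02], "twist": 0.04, "fingers": 0},
    {"travel": [-0.35, -0.04, -0.03], "twist": 0.07, "fingers": 0},
    {"travel": [-0.5, -0.05, -0.04], "twist": 0.1, "fingers": 0},
    {"travel": [-0.65, -0.07, -0.05], "twist": 0.13, "fingers": 0},
    {"travel": [-0.8, -0.08, -0.06], "twist": 0.16, "fingers": 0},
    {"travel": [-0.93, -0.1, -0.06], "twist": 0.18, "fingers": 0},
    {"travel": [-1, -0.1, -0.06], "twist": 0.193, "fingers": 0},
    {"travel": [-1, -0.1, -0.06], "twist": 0.193, "fingers": 0},
    {"travel": [-1, -0.1, -0.06], "twist": 0.193, "fingers": 0},
    {"travel": [-1, -0.1, -0.06], "twist": 0.193, "fingers": 0},
  ],
)

```text
t: 29.5
ee_pos: [0.6356, -0.0595, 0.137]
eef_rot: [-3.141, -0.0, 1.546]
ft_force: [0.2, -0.3, -2.1]
opening: 0.0357
grasp_force: 25.0
```

```bash
python3 -c "
from h import *
plan([.645,-.079,.138],1.546)"
```

```text
travel [-0.1604, 0.0819, -0.0087] twist 0.0001 rows 2
```

Request:
move_arm(
  plan=[
    {"travel": [-0.08, 0.04, -0.01], "twist": 0, "fingers": 0},
    {"travel": [-0.16, 0.08, -0.01], "twist": 0, "fingers": 0},
    {"travel": [-0.16, 0.08, -0.01], "twist": 0, "fingers": 0},
    {"travel": [-0.16, 0.08, -0.01], "twist": 0, "fingers": 0},
    {"travel": [-0.16, 0.08, -0.01], "twist": 0, "fingers": 0},
    {"travel": [-0.16, 0.08, -0.01], "twist": 0, "fingers": 0},
  ],
)

```text
t: 30.1
ee_pos: [0.6451, -0.0797, 0.1382]
eef_rot: [-3.141, -0.0, 1.545]
ft_force: [-0.0, 0.2, -0.9]
opening: 0.0361
grasp_force: 25.0
```

```bash
python3 - <<'E'
from h import *
s=monitor.state();print(s['t'],s['ee_pos'],s['eef_rot'],s['opening'],s['grasp_force'],max(abs(np.array(s['joint_velocities']))))
# check with the wrist camera: gauge top plane and beads in the tool frame
p,d=vision.get_image('wrist');c=vision.get_calibration('wrist');K=c['intrinsics'];T=c['T_tool_cam'];v,u=np.mgrid[0:240,0:640]
P=(np.stack([u,v,np.ones_like(u)],-1)*d[:240,:,None])@np.linalg.inv(K).T@T[:3,:3].T+T[:3,3]
hsv=cv2.cvtColor(p,cv2.COLOR_RGB2HSV)[:240]
w=(hsv[...,1]>95)&(hsv[...,0]<20)&(hsv[...,2]>40)&(abs(P[...,1])<.025)&(abs(P[...,0])<.075)&(P[...,2]>-.06)&(P[...,2]<.0)
Q=P[w];print('top n',len(Q),np.percentile(Q,[2,50,98],axis=0).round(4).tolist())
m=(abs(P[...,1])<.02)&(P[...,0]>.02)&(P[...,0]<.06)&(P[...,2]>-.065)&(P[...,2]<np.median(Q[:,2])-.005)
print('bead tool',m.sum(),np.median(P[m],0),np.percentile(P[m][:,2],30))
# top and side depth: beads/gauge seen from the fixed cameras
for n in('side','top'):
    C=cam(n);q,e=vision.get_image(n);h=cv2.cvtColor(q,cv2.COLOR_RGB2HSV)
    vv,uu=np.mgrid[0:400,0:640];X=(np.stack([uu,vv,np.ones_like(uu)],-1)*e[...,None])@np.linalg.inv(C[0]).T@C[1].T+C[2]
    k=(abs(X-[.645,-.079,.16])<[.05,.09,.04]).all(-1)&(e>0)&(h[...,1]>100)&(h[...,0]<20)&(h[...,2]>50)
    b=(abs(X-[.645,-.079,.182])<[.025,.06,.014]).all(-1)&(e>0)&(q.max(2)<110)&(h[...,1]<80)
    print(n,'wood',k.sum(),np.percentile(X[k],[2,98],axis=0).round(3).tolist() if k.sum() else '')
    for a,cc,l in blobs(b,4):print('  dark',a,cc.round(0),X[l].mean(0).round(3),X[l][:,2].max().round(3))
E
```

```text
30.1 [ 0.6451038  -0.07972453  0.13822593] [-3.14138140e+00 -6.94246661e-05  1.54500721e+00] 0.0361152764048963 24.999233186244965 0.0017185136739640205
top n 6508 [[0.0056, -0.0177, -0.0392], [0.0348, -0.0002, -0.0378], [0.0631, 0.0169, -0.0339]]
bead tool 585 [ 0.03785323 -0.00073138 -0.04704676] -0.04775110330872891
side wood 250 [[0.625, -0.102, 0.147], [0.661, -0.012, 0.178]]
  dark 13 [294. 153.] [ 0.645 -0.112  0.184] 0.189
  dark 43 [284. 157.] [ 0.663 -0.071  0.185] 0.195
  dark 5 [304. 154.] [ 0.623 -0.132  0.172] 0.176
  dark 14 [296. 161.] [ 0.622 -0.062  0.181] 0.193
  dark 20 [287. 163.] [ 0.644 -0.04   0.182] 0.188
top wood 22 [[0.627, -0.138, 0.169], [0.658, -0.031, 0.183]]
  dark 6 [329. 172.] [ 0.646 -0.047  0.187] 0.196
```

The beads' tops are at z ≈ 0.189 and 0.188, and the gauge is level and still at (0.645, -0.079, 0.16). Handing in.

```bash
python3 -c "
from cell import hand_in
print(hand_in())"
```

```text
the job is handed in; nothing more can be done
None
```

I handed the job in with both beads home and the gauge held level and still at the measured focus in front of the camera; the hand-in gave no verdict.

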